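Release the hood's safety catch and unload the tube shaker

TASK

The hood of the heated tube shaker is unlatched and stands ajar on its hidden safety catch: reach in under its raised front edge at the left end of the finger scoop, feel your way right to the sprung catch lever, press it aside to the right and lift the hood past it without forcing hood or catch. Swing the hood right up so that it stays open, then take the tube out of the block and stand it in a free place of the tube rack, leaving the rack, its other tubes and the brown bottle where they are.

Things in the scene. Friction and masses are not known exactly. Their poses are not given: they have to be found in the camera images.
- incubator: Heated tube shaker: white box 230 mm deep (x), 210 wide (y), 90 high, fixed; origin on the worktop under its centre, +x to its rear, +y to its left (seen from the robot). Front wall x = -115..-107. Behind it an open well (x -107..-55, y -95..95, floor z = 20) holding the catch, then an aluminium block, top z = 75. None of it, hood and catch included, bears more than 25 N from the robot.
- scoop (a point): middle of the finger scoop's edge, at x = -115, y = 0, z = 56 in the shaker's frame. Over y = -84..+84 the front wall is only 56 mm high, elsewhere 90; the hood's ajar edge stands about 57 mm above the scoop's edge. A closed gripper slanting forward and down (about 45 deg) passes its fingertips between them.
- catch_row (a point): fixed mark at x = -109, y = 0, z = 83 in the shaker's frame, on the row where the hidden catch lever's finger pin must be felt for: an upright pin (8 mm thick, z 66..103; below it a low arm at z 58..63), axis at x = -109 at rest; its y at rest is anywhere from -43 to +18 from this mark. A fingertip reaching in to x of -102..-86, above z = 65, and moving to -y (right) meets it.
- catch_pivot (a point): fixed mark at x = -74, y = 0, z = 83: row of the lever's upright pivot post (13 mm thick, top at z = 130, 7 mm to -y of the pin at rest); the pin swings about it on a 36 mm radius to -y. Spring: 2.5 N at first, rising to 6 N. The hood is free with the pin pressed 20 to 26 mm to -y from rest; 26 is a rigid stop. Hold it until the hood's front edge has risen 15 mm; then it may spring back.
- hood (a joint): angle of the grey hood (210 wide, 228 deep, 49 tall, clear window) about its rear hinge, rad. 0 = down on its buffers, 0.06 up from level; 0.045..0.065 at the start; the engaged catch stops it at 0.07, it is clear from 0.11; rigid stop at 1.59. A gas strut nearly balances it: about 1 N at its front edge lifts it; past 0.9 it swings up to the stop by itself and stays. Right open: over 1.25.
- hood_lip (a point): middle of the hood's lower front edge (rolled, 7 mm thick, 210 long in y): 217 mm in front of the hinge line and 5 mm below it when the hood is level (joint -0.06); moves with the hood. The hood's front face rises 23 mm above it, then slopes back at 45 deg. An 8 mm wide hem runs rearwards from the edge inside the hood.
- hood_hinge (a point): middle of the hood's hinge line (parallel to the shaker's y), at x = +105, z = 94 in the shaker's frame; does not move.
- sample_tube: the only tube in the block: capped sample tube, 84 mm tall, body 12 mm across, cap 15.4 mm across over its top 14 mm; origin at the centre of its round bottom, z along it to the cap. Stands upright in a 13 mm wide, 45 mm deep well of the block, bottom 30 mm above the worktop, so its cap is at z = 100..114. Weighs about 12 g.
- rack: loose clear tube rack, 72 mm (x), 193 (y), 62 high (end walls; top plate 55), origin under its centre. Twelve 16 mm square places at x = -17, +17 and y = -70, -42, -14, 14, 42, 70 in its frame, guiding from z = 55 to 28; a tube's bottom then stands at z = 6. Tubes stand at (-17, 70) and (17, 42); the other ten places are free.
- racked_tube_a: capped tube like the sample tube, standing in the rack's place (-17, 70); origin at its bottom
- racked_tube_b: the same, in the place (17, 42)
- stain_a: brown stain bottle, 45 mm across, 98 tall, standing behind the rack; origin under its centre

How it is judged:
By the outcome, as a careful person would: the job done as asked, in the order asked, and still so for the second after the job is handed in, with the robot touching nothing.
It also fails if it takes over 66 s, if anything falls off the work surface, if the arm or the gripper's body presses on something with over 40 N, if the wrist force passes 120 N, or if a joint passes its speed limit or range.

ROBOT

A 6-joint arm with a two-finger parallel gripper is mounted at the origin on a cart in front of the work surface, level with it; the furniture and walls round the work are solid. World frame = base frame: x ahead of the robot, y to its left, z up, the work surface at z = 0. Lengths are in m, angles in rad, forces in N, time in s.
With the tool pointing down it reaches from about 0.3 to 0.875 m from the base axis. Payload 6.4 kg.
Tool frame: the origin (TCP) lies at the very end of the fingers, on their centre line; the grasp point (between the pads) lies 19 mm behind it; z points along the fingers, y is the line along which they close (so a half turn about z gives the same grasp; the last joint's range is limited). The gripper opens to 85 mm and grips with 20 to 120 N. Pads are 22 mm wide; open, the fingers measure 114 mm over their backs; the gripper's body (76 mm by 85 mm) begins 54 mm behind the grasp point. The pads swing forward as they close: fully open they stand 13 mm farther back than shut.
Start: joints at [-1.491, 0.181, 1.607, -0, 1.354, -0.206], TCP at [0.162, -0.552, 0.202] pointing down, gripper open.
Joint ranges: [-2.99, 2.99], [-0.89, 2.07], [0.3, 2.58], [-1.14, 4.28], [0, 2.63], [-3.12, 3.12]. Speed limits (rad/s): [2.57, 2.57, 3.01, 3.14, 3.14, 3.14].

INTERFACE

Orientations are given as [roll, pitch, yaw] about the fixed x, y, z axes, in that order (R = Rz(yaw) Ry(pitch) Rx(roll)).
In Python, from station import * gives the robot as it stands. The module is installed in compiled form; this text tells all that it offers.
- The arm moves only by the tool send_rows, never from a script. Its argument "motion" is a list of rows, each an object with "translation": the shift along the tool's x, y, z in m, a list of three; "angular": the turn, a rotation vector about the tool's x, y, z in rad, a list of three; "hand": the closure, from -1 (fully open) to 1 (shut). A call has 1 to 10 rows; each row shifts and turns the commanded pose from where the row before left it, along the tool's axes as they then stand; what a row does not reach is not made up. A row lasts 1/10 s, in which the tool goes at most 50 mm and 8.59 degrees, less where a joint would pass 70% of its speed; a pose out of reach is approached as far as the arm can. A call is refused whole if a number of a shift passes 0.05 or a number of a turn 0.15, either way. A call with a gripper value outside its range is refused whole. The fingers move at their own pace and stop on an object; the grip force is fixed at half the most. Time passes only in rows, so rows that do not move let the fingers close. It gives the time, the measured TCP pose, the force, the opening and the grip force at its end, in the units of the state.
- state(): the state, without advancing time (a new reading comes with each control period).
- get_image(name): name is "scene" or "top" or "wrist"; returns (picture, depth): 384x512x3 uint8, red, green, blue; 384x512 float32, m along the optical axis (not along the pixel's ray), 0 where there is no reading.
- get_calibration(name): a dict with "camera_matrix" (3x3 intrinsics, pixels), "R" (3x3) and "t" (3): a world point X has camera coordinates R X + t. Camera axes: x right, y down, z forward; pixel columns grow to the right and rows downward; lengths in m; the calibration is good to about 2 mm. A picture is of the moment at which its call begins: read the wrist's pose just before it. get_calibration takes no time and is no camera call; for the wrist camera it gives the pose at the moment of the call.
- finish_job(): hands the job in; it is judged then, once.
The state is a dict: "time": time; "joints": joint angles; "dq": joint speeds; "joint_efforts": joint torques, N m; "eef_pos": TCP position; "ee_rot": TCP orientation; "ft_force": force on the tool from outside, world axes, zero at the start; "ft_torque": the same for the moment, N m; "gripper_width": finger opening in m; "grip_force": force on a finger pad.
Only numpy, scipy, OpenCV 4.12 (cv2) and the standard library are available. Lean on these libraries where they do the work, as an engineer would, in place of code of your own. Each camera call takes 0.05 s, during which the arm holds its last target. There are 200 camera calls.

## Working session

There is one attempt and no reset: what is moved stays moved. The work goes in short steps, Python scripts to look and compute and a tool call to move; the robot and the scene stay as the last step left them, time stands still between calls to the robot, and variables do not carry over. Pictures are saved under pics/ and viewed, at most 10 in all, crops included, and the job is handed in when it is done.

Besides the shell and the picture viewer there is one more tool, called after "Emit:" as name([rows], argument=value, ...), one row to a line, values as JSON. send_rows: Moves the arm, as the interface text tells. Its arguments: {"type":"object","properties":{"motion":{"type":"array","items":{"type":"object","properties":{"translation":{"type":"array","items":{"type":"number"}},"angular":{"type":"array","items":{"type":"number"}},"hand":{"type":"number"}}}}},"required":["motion"]}

```bash
mkdir -p pics; cat > h.py <<'E'
from station import *
import numpy as np, cv2
from scipy.spatial.transform import Rotation as Ro
def snap(n,f):
    im,d=get_image(n); c=get_calibration(n)
    cv2.imwrite(f'pics/{f}.png',im[:,:,::-1]); np.savez(f'pics/{f}.npz',d=d,im=im,**c); return im,d,c
def pt(f,u,v,z=None):
    q=np.load(f'pics/{f}.npz'); K,R,t=q['camera_matrix'],q['R'],q['t']
    r=np.linalg.inv(K)@[u,v,1]; o=-R.T@t; w=R.T@r
    if z is None: return o+w*q['d'][int(v),int(u)]
    return o+w*(z-o[2])/w[2]
def proj(f,X):
    q=np.load(f'pics/{f}.npz'); p=q['camera_matrix']@(q['R']@np.asarray(X)+q['t']); return p[:2]/p[2]
E
python3 - <<'E'
from h import *
s=state(); print(s)
a=snap('scene','s0');b=snap('top','t0')
for n,c in(('s',a[2]),('t',b[2])): print(n,c['camera_matrix'][0],-c['R'].T@c['t'],c['R'][2])
cv2.imwrite('pics/both.png',cv2.resize(np.vstack([a[0],b[0]])[:,:,::-1],None,fx=.78,fy=.78))
E
```

```text
{'time': 0.0, 'joints': array([-1.49129794e+00,  1.81529359e-01,  1.60798789e+00, -2.22785284e-06,
        1.35381949e+00, -2.06298989e-01]), 'dq': array([-0.00015655,  0.00174846,  0.00082072, -0.00129228, -0.00229994,
       -0.00011744]), 'joint_efforts': array([ 8.13587167e-05, -4.44881415e+01, -3.51334798e+01, -3.70401103e-04,
        9.10475152e-03,  3.88617411e-05]), 'eef_pos': array([ 0.1620736 , -0.55106285,  0.2012005 ]), 'ee_rot': array([-3.13988510e+00, -3.55127928e-04,  2.85797552e-01]), 'ft_force': array([-0.37504997,  0.1875162 , -1.02209504]), 'ft_torque': array([-0.01238724, -0.03609168,  0.00639283]), 'grip_force': 0.0, 'gripper_width': 0.08527329101922801}
s [460.52542644   0.         259.65455282] [0.0184423  0.74863716 0.69112094] [ 0.51313667 -0.65316344 -0.55683776]
t [384.89403255   0.         258.94364688] [0.44490028 0.03688865 0.97277386] [ 0.15639591  0.00553736 -0.98767892]
```

View pics/both.png

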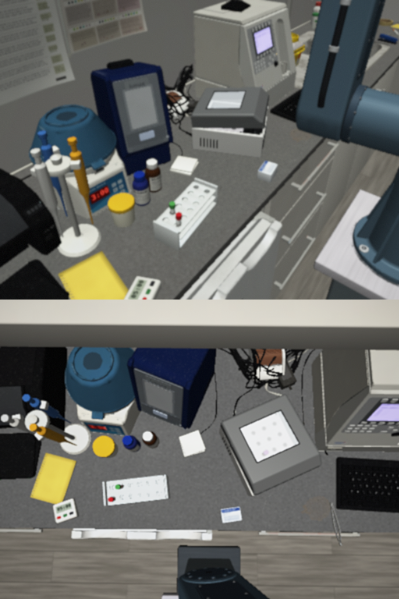

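```bash
python3 -c "
import cv2
a=cv2.imread('pics/both.png');print(a.shape)"
```

```text
(599, 399, 3)
```

```bash
python3 - <<'E'
from h import *
t=cv2.imread('pics/t0.png'); s=cv2.imread('pics/s0.png')
a=cv2.resize(t[130:260,275:415],None,fx=2.8,fy=2.8,interpolation=2)  # 392x364
b=cv2.resize(t[160:280,120:260],None,fx=2.8,fy=2.8,interpolation=2) # 392x336
c=cv2.resize(s[100:205,230:360],None,fx=2.8,fy=2.8,interpolation=2)
d=cv2.resize(s[195:325,170:300],None,fx=2.8,fy=2.8,interpolation=2)
o=np.zeros((600,800,3),np.uint8)
def put(i,y,x,h,w): 
    o[y:y+h,x:x+w]=i[:h,:w]
put(a[:,:],0,0,300,392)
a=a[:]; put(c,0,400,294,364); put(b,300,0,300,392); put(d[30:],300,400,300,364)
cv2.imwrite('pics/c1.png',o)
E
```

```text
(no output)
```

View pics/c1.png

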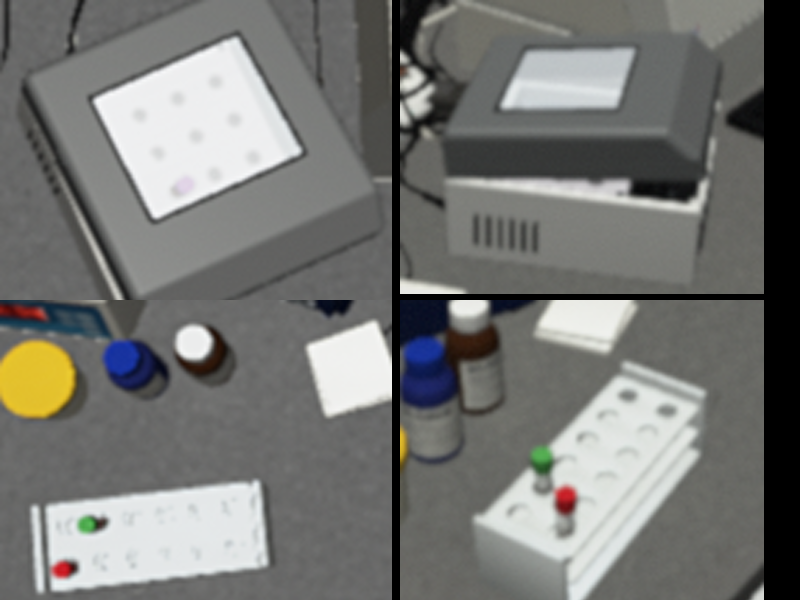

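```bash
cat >> h.py <<'E'
def cloud(f):
    q=np.load(f'pics/{f}.npz'); K,R,t,d=q['camera_matrix'],q['R'],q['t'],q['d']
    v,u=np.indices(d.shape); r=np.stack([u,v,np.ones_like(u)],-1)@np.linalg.inv(K).T
    X=(r*d[...,None]-t)@R; X[d==0]=np.nan; return X
E
python3 - <<'E'
from h import *
T=cloud('t0');S=cloud('s0')
for u,v in[(346,186),(340,197),(310,235),(275+182/2.8,130+186/2.8),(120+62/2.8,160+270/2.8),(120+88/2.8,160+224/2.8),(120+195/2.8,160+40/2.8),(230,275)]:
    print((int(u),int(v)),T[int(v),int(u)].round(4))
# hood footprint
m=(T[...,2]>.1)&(T[...,2]<.2); m[:,:270]=0; m[:,425:]=0; m[:120]=0
n,l,st,_=cv2.connectedComponentsWithStats(m.astype(np.uint8)); k=l[186,346]; mm=l==k; print(st[k])
P=T[mm]; rect=cv2.minAreaRect(P[:,:2].astype(np.float32)); print('hood rect',rect, cv2.boxPoints(rect).round(4).tolist())
# left wall in scene crop
w=S[int(100+190/2.8):int(100+255/2.8),int(230+60/2.8):int(230+270/2.8)].reshape(-1,3)
w=w[(w[:,2]>.015)&(w[:,2]<.085)]; c=np.median(w,0)
for _ in range(4):
    nn=np.linalg.svd(w-w.mean(0),full_matrices=False)[2][2]; r=(w-w.mean(0))@nn; w=w[abs(r)<max(.002,2*r.std())]
print('wall',len(w),w.mean(0),nn,r.std(),'yaw',np.degrees(np.arctan2(-nn[0],nn[1])))
# top plane of hood
h=P[(P[:,2]>.125)]; 
for _ in range(6):
    nh=np.linalg.svd(h-h.mean(0),full_matrices=False)[2][2]; r=(h-h.mean(0))@nh; h=h[abs(r)<max(.002,2*r.std())]
print('hood top',len(h),h.mean(0),nh,r.std())
# rack
m=(T[...,2]>.03)&(T[...,2]<.075); m[:,:120]=0;m[:,230:]=0;m[:210]=0;m[260:]=0
n,l,st,_=cv2.connectedComponentsWithStats(m.astype(np.uint8)); k=1+np.argmax(st[1:,4]); P=T[l==k]
print('rack',st[k],np.nanmedian(P,0),cv2.minAreaRect(P[:,:2].astype(np.float32)),cv2.boxPoints(cv2.minAreaRect(P[:,:2].astype(np.float32))).tolist())
E
```

```text
(346, 186) [ 0.5926 -0.1467  0.1518]
(340, 197) [ 0.5681 -0.1328  0.154 ]
(310, 235) [ 0.4931 -0.0855  0.0141]
(340, 196) [ 0.5701 -0.1326  0.1553]
(142, 256) [0.4375 0.3057 0.0881]
(151, 240) [0.4739 0.2874 0.0875]
(189, 174) [0.6269 0.2049 0.0965]
(230, 275) [0.3931 0.1115 0.0021]
[  282   121   131   131 10044]
hood rect ((0.599807858467102, -0.15137329697608948), (0.23159974813461304, 0.21024897694587708), 24.614070892333984) [[0.4507000148296356, -0.10400000214576721], [0.5382999777793884, -0.295199990272522], [0.7488999962806702, -0.19869999587535858], [0.661300003528595, -0.007600000128149986]]
wall 1368 [ 0.56561056 -0.05382993  0.05480551] [ 0.41811694 -0.9083849  -0.00388649] 0.0015742068809420418 yaw -155.28404211128213
hood top 7536 [ 0.60973668 -0.14608274  0.15087599] [0.11209333 0.05082743 0.99239693] 0.0012544313791322391
rack [ 131  225   86   35 2108] [0.46674885 0.2400513  0.0545799 ] ((0.46582192182540894, 0.24418777227401733), (0.07204677164554596, 0.19369012117385864), 7.069628715515137) [[0.41815316677093506, 0.3358629643917084], [0.4419916868209839, 0.14364540576934814], [0.5134906768798828, 0.1525125801563263], [0.489652156829834, 0.3447301387786865]]
```

```bash
cat >> h.py <<'E'
import json
YAW=np.radians(24.65); O=np.array([.5962,-.1545,0]); RS=Ro.from_euler('z',YAW).as_matrix()
def W(x,y,z): return O+RS@(np.array([x,y,z])/1000)
def L(p): return (RS.T@(np.asarray(p)-O)*1000).round(1)
def tilt(a): # tool slanting forward by a deg from straight down, shaker frame
    a=np.radians(a);c,s=np.cos(a),np.sin(a)
    return RS@np.array([[c,0,s],[0,-1,0],[s,0,-c]]).T
def rows(p,R,n,hand,s=None):
    s=s or state(); p0=np.array(s['eef_pos']);R0=Ro.from_euler('xyz',s['ee_rot']).as_matrix()
    rv=np.round(Ro.from_matrix(R0.T@R).as_rotvec()/n,3); dR=Ro.from_rotvec(rv).as_matrix(); out=[]
    cur=p0.copy();Rc=R0.copy()
    for i in range(n):
        t=np.round(Rc.T@(p0+(p-p0)*(i+1)/n-cur),3); cur+=Rc@t; Rc=Rc@dR
        out.append(dict(translation=t.tolist(),angular=rv.tolist(),hand=hand))
    print(json.dumps(out)); return cur,Rc
E
python3 - <<'E'
from h import *
s=state();c=get_calibration('wrist');R0=Ro.from_euler('xyz',s['ee_rot']).as_matrix()
print('cam in tool',R0.T@(-c['R'].T@c['t']-s['eef_pos']),'axes in tool',(c['R']@R0).round(2).tolist())
rows(W(-170,60,170),tilt(45),10,1)
print(W(-170,60,170))
E
```

```text
cam in tool [ 0.07178704 -0.00090653 -0.17215681] axes in tool [[0.0, 1.0, -0.0], [-0.96, 0.0, -0.28], [-0.28, 0.0, 0.96]]
[{"translation": [0.035, -0.029, 0.003], "angular": [0.006, 0.078, -0.014], "hand": 1}, {"translation": [0.035, -0.029, 0.006], "angular": [0.006, 0.078, -0.014], "hand": 1}, {"translation": [0.035, -0.028, 0.009], "angular": [0.006, 0.078, -0.014], "hand": 1}, {"translation": [0.035, -0.028, 0.012], "angular": [0.006, 0.078, -0.014], "hand": 1}, {"translation": [0.034, -0.027, 0.015], "angular": [0.006, 0.078, -0.014], "hand": 1}, {"translation": [0.033, -0.027, 0.017], "angular": [0.006, 0.078, -0.014], "hand": 1}, {"translation": [0.032, -0.026, 0.021], "angular": [0.006, 0.078, -0.014], "hand": 1}, {"translation": [0.03, -0.025, 0.022], "angular": [0.006, 0.078, -0.014], "hand": 1}, {"translation": [0.029, -0.025, 0.026], "angular": [0.006, 0.078, -0.014], "hand": 1}, {"translation": [0.028, -0.024, 0.027], "angular": [0.006, 0.078, -0.014], "hand": 1}]
[ 0.41666723 -0.17087025  0.17      ]
```

Emit:
send_rows([
  {"translation":[0.035,-0.029,0.003],"angular":[0.006,0.078,-0.014],"hand":1},
  {"translation":[0.035,-0.029,0.006],"angular":[0.006,0.078,-0.014],"hand":1},
  {"translation":[0.035,-0.028,0.009],"angular":[0.006,0.078,-0.014],"hand":1},
  {"translation":[0.035,-0.028,0.012],"angular":[0.006,0.078,-0.014],"hand":1},
  {"translation":[0.034,-0.027,0.015],"angular":[0.006,0.078,-0.014],"hand":1},
  {"translation":[0.033,-0.027,0.017],"angular":[0.006,0.078,-0.014],"hand":1},
  {"translation":[0.032,-0.026,0.021],"angular":[0.006,0.078,-0.014],"hand":1},
  {"translation":[0.03,-0.025,0.022],"angular":[0.006,0.078,-0.014],"hand":1},
  {"translation":[0.029,-0.025,0.026],"angular":[0.006,0.078,-0.014],"hand":1},
  {"translation":[0.028,-0.024,0.027],"angular":[0.006,0.078,-0.014],"hand":1},
])

```text
time: 1.1
eef_pos: [0.4174, -0.1703, 0.1705]
ee_rot: [-3.139, -0.784, 0.432]
ft_force: [-0.0, 0.5, -0.1]
gripper_width: 0.0003
grip_force: 0.0
```

```bash
python3 - <<'E'
from h import *
s=state();print(s['time'],s['joints'].round(2),L(s['eef_pos']),s['ft_force'].round(2))
R0=Ro.from_euler('xyz',s['ee_rot']).as_matrix(); print(np.degrees(Ro.from_matrix(R0.T@tilt(45)).as_rotvec()).round(1))
rows(W(-160,60,150),tilt(45),4,1)
E
```

```text
1.1 [-1.31 -0.21  2.29  0.8   1.33 -0.48] [-169.1   60.2  170.5] [-0.01  0.48 -0.11]
[-0.2  0.1  0.1]
[{"translation": [-0.002, 0.0, 0.005], "angular": [-0.001, 0.0, 0.0], "hand": 1}, {"translation": [-0.002, 0.0, 0.005], "angular": [-0.001, 0.0, 0.0], "hand": 1}, {"translation": [-0.002, 0.0, 0.006], "angular": [-0.001, 0.0, 0.0], "hand": 1}, {"translation": [-0.002, 0.0, 0.005], "angular": [-0.001, 0.0, 0.0], "hand": 1}]
```

```bash
python3 - <<'E'
from h import *
a=snap('wrist','w1');b=snap('scene','s1')
def mark(f,im):
    im=im[:,:,::-1].copy()
    for X,c in [((-115,84,56),(0,0,255)),((-115,-84,56),(0,0,255)),((-115,105,90),(0,255,0)),((-111,105,115),(255,0,0)),((-111,-105,115),(255,0,0)),((-115,105,0),(0,255,255)),((-97,60,78),(255,0,255))]:
        p=proj(f,W(*X)); cv2.circle(im,tuple(int(round(v)) for v in p),3,c,1)
    return im
A=mark('w1',a[0]);B=mark('s1',b[0])
B=cv2.resize(B[90:250,200:400],(480,384))
cv2.imwrite('pics/c2.png',cv2.resize(np.hstack([A,B]),None,fx=.8,fy=.8,interpolation=cv2.INTER_AREA))
C=cloud('w1')
E
```

```text
(no output)
```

View pics/c2.png

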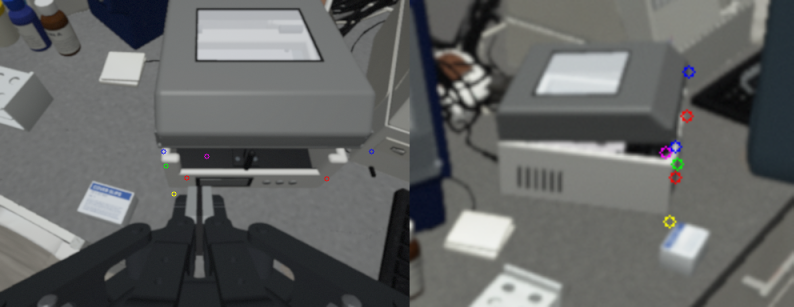

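```bash
python3 - <<'E'
from h import *
q=np.load('pics/w1.npz');im=q['im'][:,:,::-1][165:245,190:440].copy()
B=cv2.resize(im,None,fx=3.2,fy=3.2,interpolation=2)
for X,c in [((-115,84,56),(0,0,255)),((-115,-84,56),(0,0,255)),((-115,105,90),(0,255,0)),((-115,-105,90),(0,255,0)),((-111,105,115),(255,0,0)),((-111,-105,115),(255,0,0))]:
    p=(proj('w1',W(*X))-[190,165])*3.2; cv2.drawMarker(B,tuple(int(round(v)) for v in p),c,0,14,1)
cv2.imwrite('pics/c3.png',B)
E
```

```text
(no output)
```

View pics/c3.png

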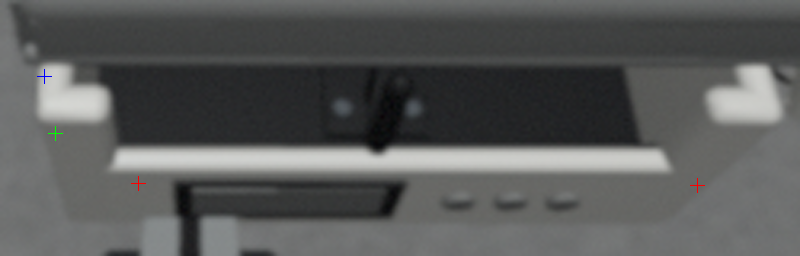

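```bash
python3 - <<'E'
from h import *
C=cloud('w1');s=state();print(L(s['eef_pos']),'tcp px',proj('w1',s['eef_pos']))
q=np.load('pics/w1.npz');print(q['camera_matrix'])
def c(x,y): return 190+x/3.2,165+y/3.2
for n,x,y in [('strip L',120,160),('strip R',660,160),('strip mid',250,160),('face below',250,176),('lcd',150,200),('peg',390,95),('pegtip',378,147),('hoodface',300,40),('lipL',40,50),('lip mid',300,61),('well floor',250,110),('table',20,200)]:
    u,v=c(x,y); print(n,(int(u),int(v)),L(C[int(v),int(u)]),)
S=cloud('s1')
# front corner of box in scene, table check
for n,x,y in [('tab',640,240),('wall',660,190),('top',674,152)]:
    u,v=200+(x-410)/1.92,90+y/1.92; print(n,(u,v),L(S[int(v),int(u)]))
# px predicted
E
```

```text
[-167.9   64.4  168.4] tcp px [253.79967889 229.63992946]
[[319.03557251   0.         248.91059458]
 [  0.         319.03557251 191.3590361 ]
 [  0.           0.           1.        ]]
strip L (227, 215) [-106.6   90.5   54. ]
strip R (396, 215) [-104.9  -76.5   51.8]
strip mid (268, 215) [-106.4   50.1   53.9]
face below (268, 220) [-108.8   49.8   47.3]
lcd (236, 227) [-109.5   82.6   30.3]
peg (311, 194) [-106.9   15.1   98.9]
pegtip (308, 210) [-107.3   12.9   67.7]
hoodface (283, 177) [-106.2   41.3  125.6]
lipL (202, 180) [-107.3  105.6  122.6]
lip mid (283, 184) [-108.3   40.8  118.2]
well floor (268, 199) [-71.9  48.   21.7]
table (196, 227) [-96.5 130.7  -1.7]
tab (319.7916666666667, 215.0) [-80.3 158.    1.4]
wall (330.20833333333337, 188.95833333333334) [-97.6 103.3  47.7]
top (337.5, 169.16666666666669) [-106.6   21.4   54.8]
```

```bash
python3 - <<'E'
from h import *
for i in range(3):
    s=state();print(s['time'],L(s['eef_pos']),s['ee_rot'].round(4),s['dq'].round(3))
    snap('wrist','w2')
s=state();print(s['time'],L(s['eef_pos']),s['ee_rot'].round(4))
C=cloud('w2');d=np.load('pics/w2.npz')
# strip: cluster near z 50-60 local x -125..-95
Q=(C-O)@RS*1000
m=(abs(Q[...,2]-55)<6)&(Q[...,0]>-125)&(Q[...,0]<-95)&(abs(Q[...,1])<100)
print('strip y',np.percentile(Q[m][:,1],[1,99]),'x',np.percentile(Q[m][:,0],[5,50,95]),'z',np.median(Q[m][:,2]))
m=(Q[...,2]>10)&(Q[...,2]<46)&(Q[...,0]>-125)&(Q[...,0]<-95)&(abs(Q[...,1])<100)
A=Q[m];k=np.polyfit(A[:,1],A[:,0],1);print('front wall x',np.median(A[:,0]),'slope',k,len(A))
for f in('s1','t0'):
  Q=(cloud(f)-O)@RS*1000
  if f=='s1':
    m=(Q[...,2]>15)&(Q[...,2]<80)&(abs(Q[...,1]-105)<15)&(abs(Q[...,0])<125);A=Q[m];print(f,'leftwall y',np.median(A[:,1]),np.polyfit(A[:,0],A[:,1],1),'x',np.percentile(A[:,0],[0,1,99,100]))
E
```

```text
1.2 [-167.9   64.4  168.4] [-3.1294 -0.7848  0.4292] [-0.035  0.01  -0.093 -0.071 -0.012  0.029]
1.25 [-169.3   61.8  169.4] [-3.134  -0.782   0.4309] [-0.027  0.005 -0.074 -0.02  -0.009  0.011]
1.3 [-170.2   59.8  170.3] [-3.1377 -0.7809  0.4323] [-0.018  0.005 -0.046 -0.005 -0.002  0.002]
1.35 [-170.6   58.5  170.8] [-3.1399 -0.7806  0.433 ]
strip y [-95.92720041  95.96045647] x [-113.95606995 -111.49859765 -104.88134921] z 55.67670577025476
front wall x -113.94785287248288 slope [-3.64642469e-03 -1.14412741e+02] 2299
s1 leftwall y 104.36083098905989 [2.28306823e-04 1.04296046e+02] x [-111.09262647 -109.31370095  115.5602134   119.21733623]
```

```bash
python3 - <<'E'
from h import *
Q=(cloud('w2')-O)@RS*1000
m=(Q[...,2]>66)&(Q[...,2]<104)&(Q[...,0]>-118)&(Q[...,0]<-98)&(abs(Q[...,1])<70)
A=Q[m];print(len(A),np.percentile(A,[0,10,50,90,100],axis=0).round(1).tolist())
m=(Q[...,2]>66)&(Q[...,2]<104)&(Q[...,0]>-85)&(Q[...,0]<-60)&(abs(Q[...,1])<70)
A=Q[m];print(len(A),np.percentile(A,[0,10,50,90,100],axis=0).round(1).tolist() if len(A) else 0)
m=(Q[...,2]>105)&(Q[...,2]<121)&(Q[...,0]>-118)&(Q[...,0]<-98)&(abs(Q[...,1])<80); A=Q[m];print('lip',np.percentile(A,[0,5,50],axis=0).round(1).tolist())
s=state();print(L(s['eef_pos']),s['ft_force'])
cur,Rc=rows(W(-154,60,132),tilt(45),4,1)
E
```

```text
214 [[-112.4, 0.1, 66.4], [-111.9, 1.5, 71.5], [-110.8, 4.7, 90.1], [-107.9, 7.1, 103.0], [-105.3, 7.7, 104.0]]
0 0
lip [[-113.2, -79.8, 117.4], [-112.9, -73.9, 118.6], [-112.3, 5.7, 120.1]]
[-170.6   58.5  170.8] [-0.52601458 -0.2659195   0.33450511]
[{"translation": [-0.004, -0.0, 0.01], "angular": [-0.001, 0.001, 0.0], "hand": 1}, {"translation": [-0.004, -0.001, 0.01], "angular": [-0.001, 0.001, 0.0], "hand": 1}, {"translation": [-0.004, -0.0, 0.009], "angular": [-0.001, 0.001, 0.0], "hand": 1}, {"translation": [-0.004, -0.0, 0.01], "angular": [-0.001, 0.001, 0.0], "hand": 1}]
```

Emit:
send_rows([
  {"translation":[-0.004,-0.001,0.009],"angular":[0,0,0],"hand":1},
  {"translation":[-0.004,0,0.009],"angular":[0,0,0],"hand":1},
  {"translation":[-0.003,0,0.009],"angular":[0,0,0],"hand":1},
  {"translation":[-0.002,0,0.01],"angular":[0,0,0],"hand":1},
  {"translation":[0,0,0.012],"angular":[0,0,0],"hand":1},
  {"translation":[0,0,0.012],"angular":[0,0,0],"hand":1},
  {"translation":[0,0,0.012],"angular":[0,0,0],"hand":1},
  {"translation":[0,0,0.012],"angular":[0,0,0],"hand":1},
  {"translation":[0,0,0.008],"angular":[0,0,0],"hand":1},
  {"translation":[0,0,0.004],"angular":[0,0,0],"hand":1},
])

```text
time: 2.35
eef_pos: [0.4701, -0.145, 0.0917]
ee_rot: [-3.136, -0.781, 0.431]
ft_force: [0.6, 0.7, 0.4]
gripper_width: 0.0
grip_force: 0.0
```

Emit:
send_rows([
  {"translation":[0,0,0],"angular":[0,0,0],"hand":1},
  {"translation":[0,0,0],"angular":[0,0,0],"hand":1},
  {"translation":[0,0,0],"angular":[0,0,0],"hand":1},
])

```text
time: 2.65
eef_pos: [0.4699, -0.1463, 0.093]
ee_rot: [-3.14, -0.782, 0.433]
ft_force: [-0.0, 0.6, -0.7]
gripper_width: 0.0002
grip_force: 0.0
```

```bash
python3 - <<'E'
from h import *
s=state();print(s['time'],L(s['eef_pos']),(RS.T@s['ft_force']).round(2),s['ft_torque'].round(2),s['dq'].round(3))
R0=Ro.from_euler('xyz',s['ee_rot']).as_matrix(); print(np.degrees(Ro.from_matrix(R0.T@tilt(45)).as_rotvec()).round(1))
rows(W(-97,60,79),tilt(45),2,1)
E
```

```text
2.65 [-111.4   60.1   93. ] [ 0.23  0.51 -0.68] [-0.15  0.29  0.01] [-0.001 -0.003 -0.001 -0.001 -0.    -0.001]
[-0.2  0.2  0.1]
[{"translation": [0.0, 0.0, 0.01], "angular": [-0.002, 0.002, 0.001], "hand": 1}, {"translation": [0.0, 0.0, 0.01], "angular": [-0.002, 0.002, 0.001], "hand": 1}]
```

Emit:
send_rows([
  {"translation":[0,0,0.008],"angular":[-0.002,0.002,0.001],"hand":1},
  {"translation":[0,0,0.008],"angular":[-0.001,0.001,0],"hand":1},
  {"translation":[0,0,0.004],"angular":[0,0,0],"hand":1},
  {"translation":[0,0.004,0],"angular":[0,0,0],"hand":1},
  {"translation":[0,0.006,0],"angular":[0,0,0],"hand":1},
  {"translation":[0,0.006,0],"angular":[0,0,0],"hand":1},
  {"translation":[0,0.005,0],"angular":[0,0,0],"hand":1},
  {"translation":[0,0.003,0],"angular":[0,0,0],"hand":1},
  {"translation":[0,0.002,0],"angular":[0,0,0],"hand":1},
  {"translation":[0,0,0],"angular":[0,0,0],"hand":1},
])

```text
time: 3.65
eef_pos: [0.4936, -0.1639, 0.0785]
ee_rot: [-3.141, -0.785, 0.431]
ft_force: [-0.4, 0.2, 0.1]
gripper_width: -0.0001
grip_force: 0.0
```

```bash
python3 - <<'E'
from h import *
s=state();print(s['time'],L(s['eef_pos']),(RS.T@s['ft_force']).round(2),s['ft_torque'].round(2),s['dq'].round(3))
E
```

```text
3.65 [-97.1  34.3  78.5] [-0.31  0.31  0.13] [-0.13  0.26 -0.03] [ 0.004 -0.006  0.01  -0.001  0.003 -0.002]
```

Emit:
send_rows([
  {"translation":[0,0.0015,0],"angular":[0,0,0],"hand":1},
  {"translation":[0,0.0015,0],"angular":[0,0,0],"hand":1},
  {"translation":[0,0.0015,0],"angular":[0,0,0],"hand":1},
  {"translation":[0,0.0015,0],"angular":[0,0,0],"hand":1},
  {"translation":[0,0.0015,0],"angular":[0,0,0],"hand":1},
  {"translation":[0,0.0015,0],"angular":[0,0,0],"hand":1},
  {"translation":[0,0,0],"angular":[0,0,0],"hand":1},
])

```text
time: 4.35
eef_pos: [0.4974, -0.172, 0.0785]
ee_rot: [-3.141, -0.785, 0.431]
ft_force: [0.0, 0.2, 0.6]
gripper_width: 0.0003
grip_force: 0.0
```

```bash
cat > st.py <<'E'
from h import *
s=state();print(s['time'],L(s['eef_pos']),(RS.T@s['ft_force']).round(2),(RS.T@s['ft_torque']).round(2))
E
python3 st.py
```

```text
4.35 [-97.1  25.3  78.5] [0.08 0.17 0.61] [ 0.01  0.33 -0.07]
```

Emit:
send_rows([
  {"translation":[0,0.0015,0],"angular":[0,0,0],"hand":1},
  {"translation":[0,0.001,0],"angular":[0,0,0],"hand":1},
  {"translation":[0,0,0],"angular":[0,0,0],"hand":1},
])

```text
time: 4.65
eef_pos: [0.4985, -0.1742, 0.0785]
ee_rot: [-3.141, -0.785, 0.431]
ft_force: [0.1, 0.7, -0.6]
gripper_width: 0.0
grip_force: 0.0
```

```bash
python3 st.py
```

```text
4.65 [-97.   22.8  78.5] [ 0.4   0.59 -0.6 ] [-0.01  0.34  0.  ]
```

Emit:
send_rows([
  {"translation":[0,0.0015,0],"angular":[0,0,0],"hand":1},
  {"translation":[0,0.001,0],"angular":[0,0,0],"hand":1},
  {"translation":[0,0,0],"angular":[0,0,0],"hand":1},
])

```text
time: 4.95
eef_pos: [0.4995, -0.1765, 0.0785]
ee_rot: [-3.141, -0.785, 0.431]
ft_force: [-0.3, 0.1, 0.5]
gripper_width: -0.0003
grip_force: 0.0
```

```bash
python3 st.py
```

```text
4.95 [-97.1  20.4  78.5] [-0.22  0.17  0.53] [-0.01  0.26 -0.  ]
```

Emit:
send_rows([
  {"translation":[0,0.0015,0],"angular":[0,0,0],"hand":1},
  {"translation":[0,0.001,0],"angular":[0,0,0],"hand":1},
  {"translation":[0,0,0],"angular":[0,0,0],"hand":1},
])

```text
time: 5.25
eef_pos: [0.5005, -0.1788, 0.0785]
ee_rot: [-3.141, -0.785, 0.431]
ft_force: [0.2, -1.2, 0.5]
gripper_width: 0.0003
grip_force: 0.0
```

```bash
python3 st.py
```

```text
5.25 [-97.1  17.8  78.5] [-0.37 -1.18  0.53] [-0.01  0.33  0.05]
```

Emit:
send_rows([
  {"translation":[0,0.0015,0],"angular":[0,0,0],"hand":1},
  {"translation":[0,0.001,0],"angular":[0,0,0],"hand":1},
  {"translation":[0,0,0],"angular":[0,0,0],"hand":1},
])

```text
time: 5.55
eef_pos: [0.5016, -0.181, 0.0785]
ee_rot: [-3.141, -0.785, 0.431]
ft_force: [-0.5, 0.6, 0.5]
gripper_width: 0.0
grip_force: 0.0
```

```bash
python3 st.py
```

```text
5.55 [-97.1  15.3  78.5] [-0.17  0.76  0.53] [-0.    0.32  0.02]
```

Emit:
send_rows([
  {"translation":[0,0.0015,0],"angular":[0,0,0],"hand":1},
  {"translation":[0,0.001,0],"angular":[0,0,0],"hand":1},
  {"translation":[0,0,0],"angular":[0,0,0],"hand":1},
])

```text
time: 5.85
eef_pos: [0.5026, -0.1833, 0.0785]
ee_rot: [-3.141, -0.785, 0.431]
ft_force: [0.5, -0.0, 0.0]
gripper_width: -0.0003
grip_force: 0.0
```

```bash
python3 st.py
```

```text
5.85 [-97.1  12.8  78.5] [ 0.44 -0.25  0.04] [ 0.04  0.34 -0.02]
```

Emit:
send_rows([
  {"translation":[0,0.0015,0],"angular":[0,0,0],"hand":1},
  {"translation":[0,0.001,0],"angular":[0,0,0],"hand":1},
  {"translation":[0,0,0],"angular":[0,0,0],"hand":1},
])

```text
time: 6.15
eef_pos: [0.5037, -0.1856, 0.0785]
ee_rot: [-3.141, -0.785, 0.431]
ft_force: [0.5, -0.6, -0.1]
gripper_width: 0.0
grip_force: 0.0
```

```bash
python3 st.py
```

```text
6.15 [-97.   10.3  78.5] [ 0.18 -0.75 -0.06] [0.01 0.36 0.04]
```

Emit:
send_rows([
  {"translation":[0,0.0015,0],"angular":[0,0,0],"hand":1},
  {"translation":[0,0.001,0],"angular":[0,0,0],"hand":1},
  {"translation":[0,0,0],"angular":[0,0,0],"hand":1},
])

```text
time: 6.45
eef_pos: [0.5047, -0.1878, 0.0785]
ee_rot: [-3.141, -0.785, 0.431]
ft_force: [-0.1, -0.8, -0.2]
gripper_width: 0.0001
grip_force: 0.0
```

```bash
python3 st.py; python3 - <<'E'
from h import *
im,d,c=snap('wrist','w3')
cv2.imwrite('pics/c4.png',cv2.resize(im[:,:,::-1][140:300,150:400],None,fx=3,fy=3,interpolation=2))
s=state();print(proj('w3',s['eef_pos']))
E
```

```text
6.45 [-97.    7.8  78.5] [-0.48 -0.68 -0.19] [-0.01  0.34  0.04]
[250.68863714 226.07692737]
```

View pics/c4.png

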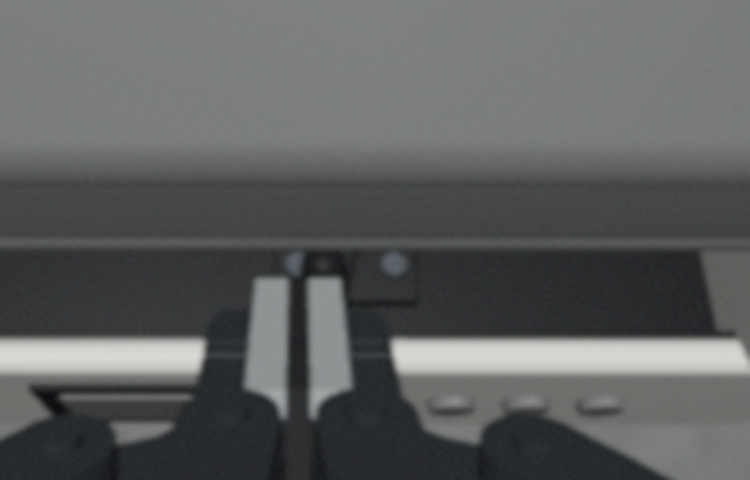

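```bash
python3 - <<'E'
from h import *
for X in [(-109,4,103),(-109,4,66),(-74,-3,120),(-97,8,78),(-117,8,98),(-110,-8,117)]: print(X,((proj('w3',W(*X))-[150,140])*3).round())
Q=(cloud('w3')-O)@RS*1000
for x,y in [(322,262),(322,255),(345,258),(330,270),(308,262),(270,290),(330,290),(330,330),(297,320),(297,290),(395,264),(322,245)]:
    print((x,y),Q[int(140+y/3),int(150+x/3)].round(1))
q2=(cloud('w2')-O)@RS*1000
m=(q2[...,2]>30)&(q2[...,2]<112)&(q2[...,0]>-100)&(q2[...,0]<-60)&(abs(q2[...,1])<70)
print(m.sum(),np.percentile(q2[m],[0,10,50,90,100],axis=0).round(1).tolist() if m.sum() else '')
E
```

```text
(-109, 4, 103) [327. 269.]
(-109, 4, 66) [322. 338.]
(-74, -3, 120) [368.  36.]
(-97, 8, 78) [302. 259.]
(-117, 8, 98) [302. 325.]
(-110, -8, 117) [408. 241.]
(322, 262) [-107.8    4.9  103.6]
(322, 255) [-106.6    4.9  103.4]
(345, 258) [-90.6  -1.2  62.9]
(330, 270) [-109.1    3.4  102.9]
(308, 262) [-107.4    7.4  102.6]
(270, 290) [-116.2   13.   113.5]
(330, 290) [-115.6    3.8  111.9]
(330, 330) [-125.6    4.3  122.2]
(297, 320) [-123.3    8.9  120.6]
(297, 290) [-115.7    8.9  112.1]
(395, 264) [-78.6 -14.8  29.6]
(322, 245) [-111.8    5.3  120.6]
92 [[-99.5, -16.1, 30.0], [-94.7, -3.5, 30.5], [-83.6, 1.1, 63.2], [-74.4, 5.4, 64.2], [-71.2, 10.4, 65.8]]
```

```bash
python3 - <<'E'
from h import *
c=get_calibration('wrist')
Rct=np.array([[0,1,0],[-.96,0,-.28],[-.28,0,.96]])
s=state();R0=Ro.from_euler('xyz',s['ee_rot']).as_matrix()
C=cloud('w3'); T=(C-s['eef_pos'])@R0*1000
for u in (237,241,263,267):
    print('u',u)
    for v in range(224,300,6): print(v,T[v,u].round(1).tolist(), end=' ')
    print()
for v in (240,250,260): print(v,[(u,T[v,u].round(0).tolist()) for u in range(215,290,4)])
E
```

```text
u 237
224 [-22.6, -10.3, 57.9] 230 [-25.8, -10.2, 53.7] 236 [10.2, -6.5, -36.3] 242 [10.8, -6.3, -43.9] 248 [10.7, -6.1, -49.4] 254 [10.9, -5.9, -55.1] 260 [10.9, -5.7, -60.1] 266 [10.9, -5.5, -64.7] 272 [11.9, -5.3, -70.8] 278 [12.1, -5.1, -75.0] 284 [12.4, -5.0, -79.1] 290 [11.9, -4.9, -81.9] 296 [12.5, -4.7, -85.9] 
u 241
224 [-20.8, -7.1, 53.7] 230 [-24.7, -7.0, 51.3] 236 [11.4, -4.6, -38.7] 242 [10.7, -4.5, -43.5] 248 [11.1, -4.3, -50.3] 254 [11.3, -4.2, -55.9] 260 [10.5, -4.1, -59.3] 266 [11.0, -4.0, -64.9] 272 [9.6, -4.0, -66.9] 278 [12.3, -3.7, -75.4] 284 [12.1, -3.7, -78.8] 290 [10.6, -3.6, -79.9] 296 [8.3, -3.6, -79.9] 
u 263
224 [9.8, 6.2, -20.7] 230 [8.2, 6.0, -24.6] 236 [3.4, 6.2, -21.3] 242 [10.5, 5.2, -43.2] 248 [10.9, 4.9, -49.9] 254 [11.1, 4.7, -55.6] 260 [10.3, 4.6, -59.1] 266 [11.1, 4.3, -65.1] 272 [11.2, 4.1, -69.5] 278 [11.6, 3.9, -74.1] 284 [12.1, 3.7, -78.7] 290 [11.3, 3.6, -80.9] 296 [12.0, 3.4, -85.3] 
u 267
224 [-5.3, 10.5, 16.1] 230 [-24.4, 12.6, 50.5] 236 [-27.3, 12.4, 46.2] 242 [-33.0, 12.6, 47.8] 248 [7.2, 7.1, -42.3] 254 [6.0, 6.9, -45.8] 260 [7.1, 6.5,
[... 1037 characters left out ...]
5.0, -52.0]), (267, [7.0, 7.0, -44.0]), (271, [7.0, 9.0, -44.0]), (275, [7.0, 11.0, -43.0]), (279, [7.0, 12.0, -44.0]), (283, [-22.0, 21.0, 13.0]), (287, [-22.0, 23.0, 14.0])]
260 [(215, [-25.0, -22.0, 6.0]), (219, [7.0, -13.0, -53.0]), (223, [7.0, -12.0, -52.0]), (227, [7.0, -10.0, -52.0]), (231, [6.0, -9.0, -52.0]), (235, [10.0, -6.0, -59.0]), (239, [11.0, -5.0, -61.0]), (243, [11.0, -3.0, -61.0]), (247, [11.0, -2.0, -61.0]), (251, [11.0, -0.0, -61.0]), (255, [11.0, 1.0, -60.0]), (259, [11.0, 3.0, -60.0]), (263, [10.0, 5.0, -59.0]), (267, [7.0, 7.0, -53.0]), (271, [7.0, 8.0, -53.0]), (275, [7.0, 10.0, -53.0]), (279, [7.0, 12.0, -52.0]), (283, [-25.0, 20.0, 6.0]), (287, [-26.0, 23.0, 7.0])]
```

```bash
python3 - <<'E'
from h import *
C=cloud('s1');R0=Ro.from_euler('xyz',[-3.1294,-0.7848,0.4292]).as_matrix()
T=(C-W(-167.9,64.4,168.4))@R0*1000
m=(abs(T[...,0])<20)&(abs(T[...,1])<30)&(T[...,2]>-120)&(T[...,2]<30)
A=T[m];print(len(A),np.histogram(A[:,2],bins=np.arange(-120,31,10)))
A=A[A[:,2]>-60];print(A[np.argsort(-A[:,2])][:14].round(0).tolist())
print(proj('s1',W(-167.9,64.4,168.4)))
im=np.load('pics/s1.npz')['im'][:,:,::-1]
u,v=proj('s1',W(-167.9,64.4,168.4)).astype(int)
c=im[v-50:v+50,u-50:u+70].copy(); c=cv2.resize(c,None,fx=5,fy=5,interpolation=2); cv2.drawMarker(c,(252,252),(0,0,255),0,16,1)
cv2.imwrite('pics/c5.png',c)
E
```

```text
99 (array([ 0,  0,  0,  0,  0,  0, 11, 37, 38, 13,  0,  0,  0,  0,  0]), array([-120, -110, -100,  -90,  -80,  -70,  -60,  -50,  -40,  -30,  -20,
        -10,    0,   10,   20,   30]))
[[6.0, -7.0, -26.0], [2.0, -7.0, -27.0], [-4.0, -9.0, -28.0], [11.0, -7.0, -28.0], [1.0, -12.0, -28.0], [9.0, -9.0, -29.0], [13.0, -0.0, -29.0], [2.0, -9.0, -29.0], [13.0, -6.0, -29.0], [-2.0, -9.0, -29.0], [6.0, -10.0, -29.0], [-5.0, -9.0, -29.0], [10.0, -6.0, -29.0], [-3.0, -8.0, -31.0]]
[365.53269176 140.70685354]
```

View pics/c5.png

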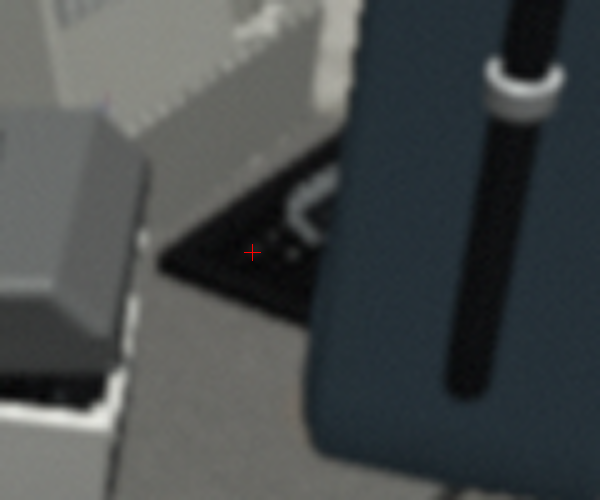

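Emit:
send_rows([
  {"translation":[0,-0.008,0],"angular":[0,0,0],"hand":1},
  {"translation":[0,-0.012,0],"angular":[0,0,0],"hand":1},
  {"translation":[0,-0.009,0],"angular":[0,0,0],"hand":1},
  {"translation":[0,0,0.006],"angular":[0,0,0],"hand":1},
  {"translation":[0,0,0.008],"angular":[0,0,0],"hand":1},
  {"translation":[0,0,0.008],"angular":[0,0,0],"hand":1},
  {"translation":[0,0,0.006],"angular":[0,0,0],"hand":1},
  {"translation":[0,0,0],"angular":[0,0,0],"hand":1},
  {"translation":[0,0,0],"angular":[0,0,0],"hand":1},
])

```text
time: 7.4
eef_pos: [0.5106, -0.1527, 0.0583]
ee_rot: [-3.14, -0.785, 0.43]
ft_force: [-0.2, 0.1, -0.7]
gripper_width: 0.0002
grip_force: 0.0
```

```bash
python3 st.py; python3 - <<'E'
from h import *
s=state();im,d,c=snap('wrist','w4')
R0=Ro.from_euler('xyz',s['ee_rot']).as_matrix()
T=(cloud('w4')-s['eef_pos'])@R0*1000; Q=(cloud('w4')-O)@RS*1000
for u in (241,260):
    print([(v,T[v,u].round(0).tolist(),Q[v,u].round(0).tolist()) for v in range(222,250,4)])
m=(Q[...,2]>66)&(Q[...,2]<104.5)&(Q[...,0]>-116)&(Q[...,0]<-98)&(Q[...,1]<15)&(Q[...,1]>-30)
print(m.sum(),np.percentile(Q[m],[0,10,50,90,100],axis=0).round(1).tolist())
E
```

```text
7.4 [-77.1  37.3  58.3] [-0.18  0.14 -0.67] [ 0.01  0.28 -0.  ]
[(222, [35.0, -3.0, -79.0], [-109.0, 40.0, 139.0]), (226, [33.0, -3.0, -79.0], [-110.0, 40.0, 138.0]), (230, [31.0, -3.0, -76.0], [-109.0, 41.0, 134.0]), (234, [29.0, -3.0, -76.0], [-110.0, 41.0, 132.0]), (238, [27.0, -3.0, -74.0], [-111.0, 41.0, 130.0]), (242, [25.0, -4.0, -73.0], [-111.0, 41.0, 127.0]), (246, [22.0, -4.0, -70.0], [-111.0, 41.0, 123.0])]
[(222, [34.0, 3.0, -78.0], [-108.0, 34.0, 138.0]), (226, [33.0, 3.0, -79.0], [-109.0, 34.0, 137.0]), (230, [30.0, 3.0, -76.0], [-109.0, 34.0, 133.0]), (234, [29.0, 3.0, -76.0], [-110.0, 34.0, 132.0]), (238, [27.0, 3.0, -74.0], [-110.0, 34.0, 129.0]), (242, [24.0, 3.0, -72.0], [-111.0, 34.0, 126.0]), (246, [22.0, 3.0, -70.0], [-111.0, 34.0, 123.0])]
550 [[-111.5, 0.9, 66.1], [-111.1, 3.1, 75.5], [-109.6, 6.5, 94.1], [-107.3, 8.4, 102.6], [-104.9, 8.8, 104.5]]
```

Emit:
send_rows([
  {"translation":[0,0.004,0],"angular":[0,0,0],"hand":1},
  {"translation":[0,0.005,0],"angular":[0,0,0],"hand":1},
  {"translation":[0,0.003,0],"angular":[0,0,0],"hand":1},
  {"translation":[0,0.001,0],"angular":[0,0,0],"hand":1},
  {"translation":[0,0,0],"angular":[0,0,0],"hand":1},
])

```text
time: 7.95
eef_pos: [0.516, -0.1652, 0.0587]
ee_rot: [-3.141, -0.785, 0.431]
ft_force: [0.0, 0.2, -0.2]
gripper_width: 0.0001
grip_force: 0.0
```

```bash
python3 st.py
```

```text
7.95 [-77.3  23.8  58.7] [ 0.1   0.21 -0.23] [ 0.02  0.36 -0.05]
```

Emit:
send_rows([
  {"translation":[0,0.001,0],"angular":[0,0,0],"hand":1},
  {"translation":[0,0.001,0],"angular":[0,0,0],"hand":1},
  {"translation":[0,0,0],"angular":[0,0,0],"hand":1},
])

```text
time: 8.25
eef_pos: [0.5168, -0.1667, 0.0587]
ee_rot: [-3.141, -0.785, 0.431]
ft_force: [-0.0, 0.5, 1.3]
gripper_width: -0.0001
grip_force: 0.0
```

```bash
python3 st.py
```

```text
8.25 [-77.3  22.   58.7] [0.16 0.45 1.26] [-0.05  0.31  0.03]
```

Emit:
send_rows([
  {"translation":[0,0.001,0],"angular":[0,0,0],"hand":1},
  {"translation":[0,0.001,0],"angular":[0,0,0],"hand":1},
  {"translation":[0,0,0],"angular":[0,0,0],"hand":1},
])

```text
time: 8.55
eef_pos: [0.5173, -0.1678, 0.0585]
ee_rot: [-3.139, -0.785, 0.431]
ft_force: [-2.4, 2.2, 1.6]
gripper_width: 0.0002
grip_force: 1.4
```

```bash
python3 st.py
```

```text
8.55 [-77.2  20.8  58.5] [-1.29  2.97  1.63] [0.27 0.28 0.31]
```

Emit:
send_rows([
  {"translation":[0,0.001,0],"angular":[0,0,0],"hand":1},
  {"translation":[0,0.001,0],"angular":[0,0,0],"hand":1},
  {"translation":[0,0,0],"angular":[0,0,0],"hand":1},
])

```text
time: 8.85
eef_pos: [0.5182, -0.1701, 0.0583]
ee_rot: [-3.14, -0.784, 0.43]
ft_force: [-4.0, 2.0, -0.0]
gripper_width: -0.0
grip_force: 1.7
```

```bash
python3 st.py
```

```text
8.85 [-77.4  18.4  58.3] [-2.82  3.47 -0.03] [0.39 0.63 0.41]
```

Emit:
send_rows([
  {"translation":[0,0.002,0],"angular":[0,0,0],"hand":1},
  {"translation":[0,0.003,0],"angular":[0,0,0],"hand":1},
  {"translation":[0,0.003,0],"angular":[0,0,0],"hand":1},
  {"translation":[0,0.003,0],"angular":[0,0,0],"hand":1},
  {"translation":[0,0.003,0],"angular":[0,0,0],"hand":1},
  {"translation":[0,0.0025,0],"angular":[0,0,0],"hand":1},
  {"translation":[0,0,0],"angular":[0,0,0],"hand":1},
  {"translation":[0,0,0],"angular":[0,0,0],"hand":1},
])

```text
time: 9.65
eef_pos: [0.5253, -0.1845, 0.0585]
ee_rot: [-3.139, -0.785, 0.43]
ft_force: [-1.8, 5.2, -1.2]
gripper_width: -0.0002
grip_force: 2.4
```

```bash
python3 st.py
```

```text
9.65 [-76.9   2.3  58.5] [ 0.47  5.46 -1.15] [0.65 0.39 0.59]
```

Emit:
send_rows([
  {"translation":[0,0.002,0],"angular":[0,0,0],"hand":1},
  {"translation":[0,0.002,0],"angular":[0,0,0],"hand":1},
  {"translation":[0,0,0],"angular":[0,0,0],"hand":1},
  {"translation":[0,0,0],"angular":[0,0,0],"hand":1},
])

```text
time: 10.05
eef_pos: [0.527, -0.1872, 0.0585]
ee_rot: [-3.137, -0.786, 0.43]
ft_force: [0.2, 7.3, -0.3]
gripper_width: -0.0004
grip_force: 3.1
```

```bash
python3 st.py; python3 - <<'E'
from h import *
snap('wrist','w5');Q=(cloud('w5')-O)@RS*1000
m=(Q[...,2]>98)&(Q[...,2]<114)&(Q[...,0]>-116)&(Q[...,0]<-92)&(Q[...,1]<10)&(Q[...,1]>-40)
print(m.sum(),np.percentile(Q[m],[0,10,50,90,100],axis=0).round(1).tolist() if m.sum() else 0)
E
```

```text
10.05 [-76.5  -0.9  58.5] [ 3.22  6.53 -0.25] [0.65 0.1  0.74]
940 [[-116.0, -20.4, 98.0], [-114.6, -14.9, 99.9], [-110.9, -3.2, 106.0], [-107.5, 6.5, 111.9], [-105.6, 10.0, 114.0]]
```

```bash
python3 - <<'E'
from h import *
rows(W(-79.4,-1.9,55.5),tilt(37),4,1)
E
```

```text
[{"translation": [-0.001, 0.0, 0.0], "angular": [-0.001, -0.035, 0.0], "hand": 1}, {"translation": [-0.001, 0.001, 0.0], "angular": [-0.001, -0.035, 0.0], "hand": 1}, {"translation": [-0.001, -0.0, 0.0], "angular": [-0.001, -0.035, 0.0], "hand": 1}, {"translation": [-0.001, 0.0, 0.0], "angular": [-0.001, -0.035, 0.0], "hand": 1}]
```

Emit:
send_rows([
  {"translation":[-0.001,0.0005,0.0],"angular":[-0.001,-0.035,0.0],"hand":1},
  {"translation":[-0.001,0.0005,0.0],"angular":[0,-0.035,0.0],"hand":1},
  {"translation":[-0.001,0.0,0.0],"angular":[0,-0.035,0.0],"hand":1},
  {"translation":[-0.001,0.0,0.0],"angular":[0,-0.035,0.0],"hand":1},
  {"translation":[0,0,0],"angular":[0,0,0],"hand":1},
  {"translation":[0,0,0],"angular":[0,0,0],"hand":1},
])

```text
time: 10.7
eef_pos: [0.5247, -0.1903, 0.0559]
ee_rot: [-3.141, -0.645, 0.431]
ft_force: [-3.8, 4.5, -1.0]
gripper_width: 0.0003
grip_force: 2.6
```

```bash
python3 st.py; cat > hood.py <<'E'
from h import *
import sys
snap('top',sys.argv[1]); Q=(cloud(sys.argv[1])-O)@RS*1000
m=(Q[...,2]>120)&(abs(Q[...,0])<125)&(abs(Q[...,1])<90)&(Q[...,0]>-60)&(Q[...,0]<60)
A=Q[m]
for _ in range(6):
    k=np.polyfit(A[:,0],A[:,2],1); r=A[:,2]-np.polyval(k,A[:,0]); A=A[abs(r)<max(3,2*r.std())]
ph=np.arctan(-k[0]); print('hood joint',ph-.06,'lip',105-217*np.cos(ph)-5*np.sin(ph),94+217*np.sin(ph)-5*np.cos(ph),len(A))
E
python3 hood.py t1
```

```text
10.7 [-79.9  -2.7  55.9] [-1.58  5.71 -0.98] [0.67 0.45 0.47]
hood joint -1.4682189385761386 lip 74.80998195606773 -120.94781415615056 9031
```

Emit:
send_rows([
  {"translation":[0.0012,0,-0.0016],"angular":[0,0,0],"hand":1},
  {"translation":[0.0012,0,-0.0016],"angular":[0,0,0],"hand":1},
  {"translation":[0.0012,0,-0.0016],"angular":[0,0,0],"hand":1},
  {"translation":[0.0012,0,-0.0016],"angular":[0,0,0],"hand":1},
  {"translation":[0,0,0],"angular":[0,0,0],"hand":1},
])

```text
time: 11.25
eef_pos: [0.5242, -0.1893, 0.0633]
ee_rot: [-3.138, -0.645, 0.43]
ft_force: [-2.3, 5.5, -2.9]
gripper_width: -0.0001
grip_force: 3.0
```

```bash
python3 st.py; cat > hood.py <<'E'
from h import *
import sys
f=sys.argv[1]
if f!='s0' and f!='s1': snap('scene',f)
Q=(cloud(f)-O)@RS*1000
best=None
m=(Q[...,2]>100)&(Q[...,2]<340)&(abs(Q[...,1])<100)&(abs(Q[...,0])<125);A=Q[m]
for ph in np.arange(0.05,1.7,.01):
    d=(A[:,0]-105)*np.sin(ph)+(A[:,2]-94)*np.cos(ph)
    n=(abs(d-44)<2.5).sum()
    if best is None or n>best[0]: best=(n,ph)
ph=best[1];d=(A[:,0]-105)*np.sin(ph)+(A[:,2]-94)*np.cos(ph); B=A[abs(d-44)<5]
k=np.polyfit(B[:,0],B[:,2],1);p2=np.arctan(-k[0])
print('hood joint',ph-.06,p2-.06,'lip',105-217*np.cos(ph)-5*np.sin(ph),94+217*np.sin(ph)-5*np.cos(ph),best[0])
E
python3 hood.py s0;python3 hood.py s2
```

```text
11.25 [-80.   -1.6  63.3] [ 0.25  5.95 -2.92] [0.78 0.48 0.55]
hood joint 0.08000000000000002 0.06293327436578836 lip -110.57458675136346 119.32977589673614 2132
hood joint 0.11000000000000004 0.08617732689966914 lip -109.71780616470963 125.78464591299034 2124
```

Emit:
send_rows([
  {"translation":[0.0012,0.0005,-0.0016],"angular":[0,0,0],"hand":1},
  {"translation":[0.0012,0,-0.0016],"angular":[0,0,0],"hand":1},
  {"translation":[0.0012,0,-0.0016],"angular":[0,0,0],"hand":1},
  {"translation":[0.0012,0,-0.0016],"angular":[0,0,0],"hand":1},
  {"translation":[0.0012,0,-0.0016],"angular":[0,0,0],"hand":1},
  {"translation":[0.0012,0,-0.0016],"angular":[0,0,0],"hand":1},
  {"translation":[0,0,0],"angular":[0,0,0],"hand":1},
])

```text
time: 12.0
eef_pos: [0.525, -0.1911, 0.0762]
ee_rot: [-3.141, -0.645, 0.431]
ft_force: [-4.2, 2.6, 1.2]
gripper_width: -0.0001
grip_force: 2.4
```

```bash
python3 st.py; python3 hood.py s3
```

```text
12.0 [-80.   -3.6  76.2] [-2.7   4.15  1.22] [0.68 0.34 0.41]
hood joint 0.16000000000000003 0.13578027740984105 lip -107.86089462014574 136.47634096189563 2021
```

```bash
python3 - <<'E'
import numpy as np
lip=lambda p:np.array([105-217*np.cos(p)-5*np.sin(p),94+217*np.sin(p)-5*np.cos(p)])
ph=.196+np.array([0,.02,.05,.09,.13,.18,.23,.28,.33,.38,.43,.48,.53,.58,.63,.68,.73,.78,.82])
acc=np.zeros(2)
for a in ph[1:]:
    d=lip(a)-lip(ph[0]); t=np.array([.8*d[0]+.6*d[1],.6*d[0]-.8*d[1]]); s=np.round(t-acc); acc+=s; print(round(a-.06,3),s)
E
```

```text
0.156 [ 3. -3.]
0.186 [ 5. -4.]
0.226 [ 7. -6.]
0.266 [ 7. -5.]
0.316 [ 9. -6.]
0.366 [ 9. -6.]
0.416 [10. -5.]
0.466 [ 9. -5.]
0.516 [10. -4.]
0.566 [10. -4.]
0.616 [11. -3.]
0.666 [10. -2.]
0.716 [11. -3.]
0.766 [11. -1.]
0.816 [11. -1.]
0.866 [10. -1.]
0.916 [11.  0.]
0.956 [9. 1.]
```

Emit:
send_rows([
  {"translation":[0.003,0,-0.003],"angular":[0,0,0],"hand":1},
  {"translation":[0.005,0,-0.004],"angular":[0,0,0],"hand":1},
  {"translation":[0.007,0,-0.006],"angular":[0,0,0],"hand":1},
  {"translation":[0.007,0,-0.005],"angular":[0,0,0],"hand":1},
  {"translation":[0.009,0,-0.006],"angular":[0,0,0],"hand":1},
  {"translation":[0.009,0,-0.006],"angular":[0,0,0],"hand":1},
  {"translation":[0.01,0,-0.005],"angular":[0,0,0],"hand":1},
  {"translation":[0.005,0,-0.003],"angular":[0,0,0],"hand":1},
  {"translation":[0,0,0],"angular":[0,0,0],"hand":1},
])

```text
time: 12.95
eef_pos: [0.5452, -0.1833, 0.1411]
ee_rot: [3.138, -0.646, 0.433]
ft_force: [0.5, -0.7, 0.3]
gripper_width: 0.0002
grip_force: 0.0
```

```bash
python3 st.py; python3 hood.py s4
```

```text
12.95 [-58.4  -5.  141.1] [ 0.22 -0.83  0.25] [-0.    0.32  0.04]
hood joint 0.48000000000000015 0.4529944038065556 lip -83.69346381421539 201.27896678190646 1294
```

Emit:
send_rows([
  {"translation":[0.005,0,-0.003],"angular":[0,0,0],"hand":1},
  {"translation":[0.009,0,-0.004],"angular":[0,0,0],"hand":1},
  {"translation":[0.01,0,-0.004],"angular":[0,0,0],"hand":1},
  {"translation":[0.011,0,-0.003],"angular":[0,0,0],"hand":1},
  {"translation":[0.01,0,-0.002],"angular":[0,0,0],"hand":1},
  {"translation":[0.011,0,-0.003],"angular":[0,0,0],"hand":1},
  {"translation":[0.011,0,-0.001],"angular":[0,0,0],"hand":1},
  {"translation":[0.011,0,-0.001],"angular":[0,0,0],"hand":1},
  {"translation":[0.01,0,-0.001],"angular":[0,0,0],"hand":1},
  {"translation":[0.008,0,0],"angular":[0,0,0],"hand":1},
])

```text
time: 14.0
eef_pos: [0.6026, -0.1558, 0.2154]
ee_rot: [3.141, -0.645, 0.431]
ft_force: [0.0, -0.9, 0.2]
gripper_width: 0.0001
grip_force: 0.1
```

```bash
python3 st.py; python3 hood.py s5
```

```text
14.0 [  5.3  -3.8 215.4] [-0.36 -0.86  0.22] [-0.04  0.29  0.03]
hood joint 0.9400000000000002 0.8998072975409386 lip -16.452955297425763 273.8976921739729 308
```

Emit:
send_rows([
  {"translation":[0.008,0,0.001],"angular":[0,0,0],"hand":1},
  {"translation":[0.01,0,0.002],"angular":[0,0,0],"hand":1},
  {"translation":[0.01,0,0.002],"angular":[0,0,0],"hand":1},
  {"translation":[0.005,0,0.002],"angular":[0,0,0],"hand":1},
  {"translation":[0,0,0],"angular":[0,0,0],"hand":1},
  {"translation":[0,0,0],"angular":[0,0,0],"hand":1},
  {"translation":[0,0,0],"angular":[0,0,0],"hand":1},
])

```text
time: 14.75
eef_pos: [0.6293, -0.1434, 0.2285]
ee_rot: [-3.141, -0.644, 0.43]
ft_force: [-0.9, -0.0, 0.3]
gripper_width: 0.0002
grip_force: 0.0
```

```bash
python3 st.py; python3 hood.py s6
```

```text
14.75 [ 34.8  -3.7 228.5] [-0.81  0.33  0.27] [0.01 0.29 0.01]
hood joint 0.8400000000000003 0.8432595960242977 lip -33.80599766287157 260.8738895478106 108
```

```bash
python3 - <<'E'
from h import *
s=state(); s=dict(s); R0=tilt(37); s['eef_pos']=s['eef_pos']-.06*R0[:,2]; s['ee_rot']=Ro.from_matrix(R0).as_euler('xyz')
rows(W(-70,0,255),tilt(0),7,-0.2,s)
E
```

```text
[{"translation": [-0.01, -0.001, -0.003], "angular": [0.0, -0.092, 0.0], "hand": -0.2}, {"translation": [-0.01, -0.0, -0.003], "angular": [0.0, -0.092, 0.0], "hand": -0.2}, {"translation": [-0.01, -0.001, -0.002], "angular": [0.0, -0.092, 0.0], "hand": -0.2}, {"translation": [-0.01, -0.0, -0.0], "angular": [0.0, -0.092, 0.0], "hand": -0.2}, {"translation": [-0.01, -0.001, -0.0], "angular": [0.0, -0.092, 0.0], "hand": -0.2}, {"translation": [-0.011, -0.0, 0.001], "angular": [0.0, -0.092, 0.0], "hand": -0.2}, {"translation": [-0.01, -0.001, 0.002], "angular": [0.0, -0.092, 0.0], "hand": -0.2}]
```

Emit:
send_rows([
  {"translation":[-0.001,0,-0.02],"angular":[0,0,0],"hand":1},
  {"translation":[-0.001,0,-0.02],"angular":[0,0,0],"hand":1},
  {"translation":[0,0,-0.02],"angular":[0,0,0],"hand":1},
  {"translation":[-0.01,-0.001,-0.003],"angular":[0.0,-0.092,0.0],"hand":-0.2},
  {"translation":[-0.01,0,-0.003],"angular":[0.0,-0.092,0.0],"hand":-0.2},
  {"translation":[-0.01,-0.001,-0.002],"angular":[0.0,-0.092,0.0],"hand":-0.2},
  {"translation":[-0.01,0,0],"angular":[0.0,-0.092,0.0],"hand":-0.2},
  {"translation":[-0.01,-0.001,0],"angular":[0.0,-0.092,0.0],"hand":-0.2},
  {"translation":[-0.011,0,0.001],"angular":[0.0,-0.092,0.0],"hand":-0.2},
  {"translation":[-0.01,-0.001,0.002],"angular":[0.0,-0.092,0.0],"hand":-0.2},
])

```text
time: 15.8
eef_pos: [0.5306, -0.1849, 0.2548]
ee_rot: [3.141, 0.003, 0.43]
ft_force: [-0.5, -0.3, 0.2]
gripper_width: 0.0517
grip_force: 0.0
```

Emit:
send_rows([
  {"translation":[0,0,0],"angular":[0,0,0],"hand":-0.2},
  {"translation":[0,0,0],"angular":[0,0,0],"hand":-0.2},
  {"translation":[0,0,0],"angular":[0,0,0],"hand":-0.2},
  {"translation":[0,0,0],"angular":[0,0,0],"hand":-0.2},
])

```text
time: 16.2
eef_pos: [0.5307, -0.1847, 0.2546]
ee_rot: [3.141, -0.002, 0.43]
ft_force: [0.5, 0.3, 0.2]
gripper_width: 0.0515
grip_force: 0.0
```

```bash
python3 st.py; python3 hood.py s7; python3 - <<'E'
from h import *
s=state();print(s['gripper_width'],s['joints'].round(2),s['ee_rot'])
a=snap('wrist','w6')[0];b=cv2.imread('pics/s7.png');t=snap('top','t7')[0][:,:,::-1]
o=np.hstack([cv2.resize(a[:,:,::-1],(512,384)),np.vstack([b[60:252,200:456],t[90:282,220:476]])])
cv2.imwrite('pics/c6.png',o)
R0=Ro.from_euler('xyz',s['ee_rot']).as_matrix();T=(cloud('w6')-s['eef_pos'])@R0*1000
m=(abs(T[...,1])<60)&(abs(T[...,0])<14)&(T[...,2]<0); A=T[m]
print('tip max z',np.percentile(A[:,2],[98,99.5,100]),len(A))
E
```

```text
16.2 [-7.210e+01 -1.000e-01  2.546e+02] [0.58 0.07 0.22] [0.05 0.01 0.03]
hood joint 1.3900000000000003 0.5765370533455811 lip 73.8873340920936 308.8162052083199 138
0.051024495282013166 [-0.55  0.11  1.58  0.    1.45  0.59] [ 3.14135062e+00 -1.60058420e-03  4.29852048e-01]
tip max z [-43.3889178  -37.48370395 -32.03000127] 29698
```

View pics/c6.png

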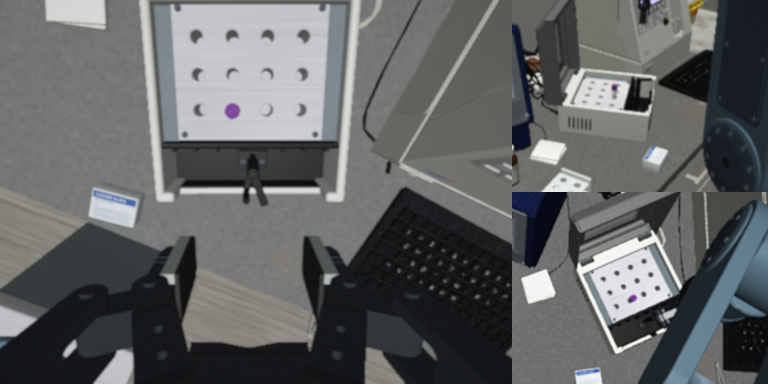

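```bash
python3 - <<'E'
from h import *
res={}
for f in('w6','t7','s7'):
    q=np.load(f'pics/{f}.npz');hsv=cv2.cvtColor(q['im'],cv2.COLOR_RGB2HSV)
    m=((hsv[...,0]>130)&(hsv[...,0]<165)&(hsv[...,1]>100)&(hsv[...,2]>40)).astype(np.uint8)
    n,l,st,ce=cv2.connectedComponentsWithStats(m)
    C=cloud(f);Q=(C-O)@RS*1000
    for k in range(1,n):
        if st[k,4]>15:
            A=Q[(l==k)]; print(f,st[k],ce[k],np.nanmedian(A,0).round(1),'top z',np.nanpercentile(A[:,2],90).round(1))
            p=pt(f,*ce[k],z=.113); print('   at z113',L(p),p.round(4))
            if f!='s7' and 'u'+f not in res: K=np.linalg.inv(q['camera_matrix']);w=q['R'].T@(K@[*ce[k],1]);res['u'+f]=(-q['R'].T@q['t'],w/np.linalg.norm(w))
if len(res)==2:
    (o1,d1),(o2,d2)=res.values(); s,t=np.linalg.lstsq(np.stack([d1,-d2],1),o2-o1,rcond=None)[0]
    print('tri',L(o1+s*d1),L(o2+t*d2))
# block top
for f in('w6',):
    Q=(cloud(f)-O)@RS*1000
    m=(abs(Q[...,1])<85)&(Q[...,0]>-40)&(Q[...,0]<60);print('block z',np.nanmedian(Q[m][:,2]))
    # walls inner/outer left/right
    m=(Q[...,2]>84)&(Q[...,2]<96)&(Q[...,0]>-60)&(Q[...,0]<60)&(abs(Q[...,1])<125);A=Q[m];print('wall y',np.percentile(A[:,1],[1,50,99]))
    m=(Q[...,2]>84)&(Q[...,2]<96)&(abs(Q[...,1])>86)&(abs(Q[...,1])<125);A=Q[m];print('wall x min',np.percentile(A[:,0],[.5,2]))
E
```

```text
w6 [226 104  13  14 138] [231.94202899 110.52898551] [-13.1  16.9 114.1] top z 115.1
   at z113 [-12.7  17.  113. ] [ 0.5776 -0.1443  0.113 ]
t7 [338 193   6   6  28] [340.60714286 195.64285714] [-12.3  18.6 113. ] top z 114.9
   at z113 [-12.2  18.6 113. ] [ 0.5774 -0.1427  0.113 ]
tri [-12.9  17.2 108.8] [-12.   17.5 108.8]
block z 75.22219073279811
wall y [-103.37443088    0.70621916  104.4729638 ]
wall x min [-111.07992348 -108.34436734]
```

Emit:
send_rows([
  {"translation":[0.01,-0.003,0.01],"angular":[0,0,0],"hand":-0.2},
  {"translation":[0.014,-0.004,0.02],"angular":[0,0,0],"hand":-0.2},
  {"translation":[0.014,-0.004,0.02],"angular":[0,0,0],"hand":-0.2},
  {"translation":[0.014,-0.004,0.02],"angular":[0,0,0],"hand":-0.2},
  {"translation":[0.007,-0.0025,0.015],"angular":[0,0,0],"hand":-0.2},
  {"translation":[0,0,0.015],"angular":[0,0,0],"hand":-0.2},
  {"translation":[0,0,0.01],"angular":[0,0,0],"hand":-0.2},
  {"translation":[0,0,0],"angular":[0,0,0],"hand":-0.2},
  {"translation":[0,0,0],"angular":[0,0,0],"hand":-0.2},
])

```text
time: 17.25
eef_pos: [0.5773, -0.1443, 0.1448]
ee_rot: [3.141, -0.001, 0.43]
ft_force: [-0.4, -0.7, 0.8]
gripper_width: 0.0513
grip_force: 0.0
```

```bash
python3 st.py; python3 - <<'E'
from h import *
im,d,c=snap('wrist','w7'); s=state();print(s['time'],L(s['eef_pos']))
hsv=cv2.cvtColor(im,cv2.COLOR_RGB2HSV);m=((hsv[...,0]>130)&(hsv[...,0]<165)&(hsv[...,1]>100)&(hsv[...,2]>40)).astype(np.uint8)
n,l,st,ce=cv2.connectedComponentsWithStats(m);k=1+np.argmax(st[1:,4]);print(st[k],ce[k],L(pt('w7',*ce[k],z=.112)))
R0=Ro.from_euler('xyz',s['ee_rot']).as_matrix();T=(cloud('w7')-s['eef_pos'])@R0*1000
A=T[(abs(T[...,1])<45)&(abs(T[...,0])<13)&(T[...,2]<-20)];print('tip z',np.percentile(A[:,2],[97,99,100]))
print('cap tool',np.nanmedian(T[l==k],0))
rows(W(-13,17.3,64),tilt(0),8,-.2)
cv2.imwrite('pics/c7.png',cv2.resize(im[:,:,::-1],None,fx=1.2,fy=1.2))
E
```

```text
17.25 [-12.9  17.2 144.8] [-0.63 -0.46  0.84] [-0.01 -0.03 -0.03]
17.3 [-12.6  16.9 145.4]
[241 193  19  24 370] [250.05675676 204.93243243] [-11.3  17.  112. ]
tip z [-41.27480883 -37.29149334 -31.5554785 ]
cap tool [ 2.01853369 -0.17758918 30.94022295]
[{"translation": [-0.0, -0.0, 0.01], "angular": [0.0, -0.0, -0.0], "hand": -0.2}, {"translation": [-0.0, -0.0, 0.01], "angular": [0.0, -0.0, -0.0], "hand": -0.2}, {"translation": [-0.0, -0.0, 0.011], "angular": [0.0, -0.0, -0.0], "hand": -0.2}, {"translation": [-0.0, -0.0, 0.01], "angular": [0.0, -0.0, -0.0], "hand": -0.2}, {"translation": [-0.0, -0.0, 0.01], "angular": [0.0, -0.0, -0.0], "hand": -0.2}, {"translation": [-0.0, -0.0, 0.01], "angular": [0.0, -0.0, -0.0], "hand": -0.2}, {"translation": [-0.0, -0.0, 0.01], "angular": [0.0, -0.0, -0.0], "hand": -0.2}, {"translation": [-0.0, -0.0, 0.01], "angular": [0.0, -0.0, -0.0], "hand": -0.2}]
```

View pics/c7.png

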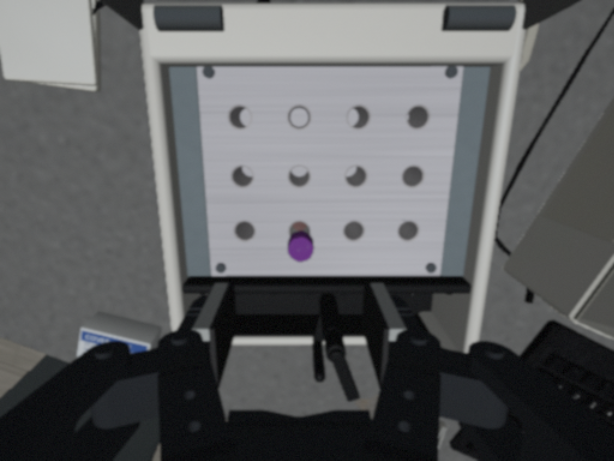

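Emit:
send_rows([
  {"translation":[0.001,0,0.01],"angular":[0,0,0],"hand":-0.2},
  {"translation":[0,0,0.013],"angular":[0,0,0],"hand":-0.2},
  {"translation":[0,0,0.015],"angular":[0,0,0],"hand":-0.2},
  {"translation":[0,0,0.015],"angular":[0,0,0],"hand":-0.2},
  {"translation":[0,0,0.012],"angular":[0,0,0],"hand":-0.2},
  {"translation":[0,0,0.008],"angular":[0,0,0],"hand":-0.2},
  {"translation":[0,0,0.005],"angular":[0,0,0],"hand":-0.2},
  {"translation":[0,0,0.003],"angular":[0,0,0],"hand":-0.2},
  {"translation":[0,0,0],"angular":[0,0,0],"hand":-0.2},
])

```text
time: 18.2
eef_pos: [0.5783, -0.1434, 0.0634]
ee_rot: [3.142, -0.001, 0.431]
ft_force: [0.1, 0.1, -0.3]
gripper_width: 0.0513
grip_force: 0.0
```

Emit:
send_rows([
  {"translation":[0,0,0],"angular":[0,0,0],"hand":1},
  {"translation":[0,0,0],"angular":[0,0,0],"hand":1},
  {"translation":[0,0,0],"angular":[0,0,0],"hand":1},
  {"translation":[0,0,0],"angular":[0,0,0],"hand":1},
  {"translation":[0,0,0],"angular":[0,0,0],"hand":1},
  {"translation":[0,0,0],"angular":[0,0,0],"hand":1},
])

```text
time: 18.8
eef_pos: [0.5786, -0.1435, 0.0638]
ee_rot: [3.141, -0.001, 0.431]
ft_force: [-0.1, 0.3, 2.1]
gripper_width: 0.0126
grip_force: 58.4
```

```bash
python3 st.py; python3 -c "
from h import *
s=state();print(s['gripper_width'],s['grip_force'])"
```

```text
18.8 [-11.4  17.4  63.8] [0.02 0.36 2.15] [-0.03 -0.02  0.01]
0.012646493561130076 58.447421193122864
```

Emit:
send_rows([
  {"translation":[0,0,-0.005],"angular":[0,0,0],"hand":1},
  {"translation":[0,0,-0.01],"angular":[0,0,0],"hand":1},
  {"translation":[0,0,-0.012],"angular":[0,0,0],"hand":1},
  {"translation":[0,0,-0.015],"angular":[0,0,0],"hand":1},
  {"translation":[0,0,-0.015],"angular":[0,0,0],"hand":1},
  {"translation":[0,0,-0.015],"angular":[0,0,0],"hand":1},
  {"translation":[0,0,-0.015],"angular":[0,0,0],"hand":1},
  {"translation":[0,0,-0.01],"angular":[0,0,0],"hand":1},
  {"translation":[0,0,-0.008],"angular":[0,0,0],"hand":1},
  {"translation":[0,0,-0.005],"angular":[0,0,0],"hand":1},
])

```text
time: 19.8
eef_pos: [0.5783, -0.1434, 0.1743]
ee_rot: [3.141, -0.001, 0.431]
ft_force: [0.6, -0.4, -0.8]
gripper_width: 0.0128
grip_force: 58.6
```

```bash
python3 st.py; python3 - <<'E'
from h import *
s=state();print(s['gripper_width'],s['grip_force'],s['joints'].round(2))
im,d,c=snap('wrist','w8');sc=snap('scene','s8')[0]
R0=Ro.from_euler('xyz',s['ee_rot']).as_matrix();T=(cloud('w8')-s['eef_pos'])@R0*1000
hsv=cv2.cvtColor(im,cv2.COLOR_RGB2HSV);m=(hsv[...,0]>130)&(hsv[...,0]<165)&(hsv[...,1]>100)&(hsv[...,2]>40)
print('purple',m.sum(),np.nanmedian(T[m],0),np.argwhere(m).mean(0))
C=cloud('s8');Q=(C-s['eef_pos'])@R0*1000
m=(abs(Q[...,0])<20)&(abs(Q[...,1])<25)&(Q[...,2]>-80)&(Q[...,2]<100);print('scene pts',m.sum(),np.histogram(Q[m][:,2],np.arange(-80,101,10)))
a=im[:,:,::-1][130:384,130:384];u,v=proj('s8',s['eef_pos']).astype(int)
b=cv2.resize(sc[:,:,::-1][max(v-70,0):v+70,u-70:u+70],(508,508),interpolation=2)
cv2.imwrite('pics/c8.png',np.hstack([cv2.resize(a,(290,290)),np.zeros((290,2,3),np.uint8),cv2.resize(b,(290,290))]))
E
```

```text
19.8 [-11.6  17.5 174.3] [ 0.39 -0.58 -0.82] [-0.01 -0.04 -0.03]
0.012813170080037227 58.64645719528198 [-0.44  0.25  1.58  0.    1.31  0.7 ]
purple 1137 [  2.10340828  -0.71420374 -50.01397072] [266.66754617 248.95426561]
scene pts 366 (array([  9,  32,  40,  36,  27,  13,  17,  20,  18,  18,  14,   3,   0,
         0,   0,   0,   0, 119]), array([-80, -70, -60, -50, -40, -30, -20, -10,   0,  10,  20,  30,  40,
        50,  60,  70,  80,  90, 100]))
```

View pics/c8.png

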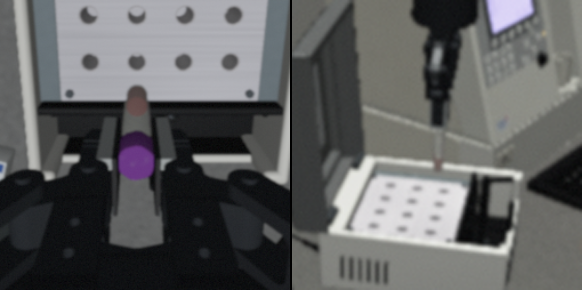

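```bash
python3 - <<'E'
from h import *
R=Ro.from_euler('xyz',[np.pi,0,.1234]).as_matrix()
rows(np.array([.395,.2,.175]),R,10,1)
E
```

```text
[{"translation": [-0.002, -0.039, -0.0], "angular": [0.0, -0.0, 0.031], "hand": 1}, {"translation": [-0.004, -0.039, -0.0], "angular": [0.0, -0.0, 0.031], "hand": 1}, {"translation": [-0.005, -0.038, -0.0], "angular": [0.0, -0.0, 0.031], "hand": 1}, {"translation": [-0.006, -0.039, -0.0], "angular": [0.0, -0.0, 0.031], "hand": 1}, {"translation": [-0.007, -0.038, -0.001], "angular": [0.0, -0.0, 0.031], "hand": 1}, {"translation": [-0.008, -0.038, 0.0], "angular": [0.0, -0.0, 0.031], "hand": 1}, {"translation": [-0.009, -0.038, 0.0], "angular": [0.0, -0.0, 0.031], "hand": 1}, {"translation": [-0.011, -0.037, 0.0], "angular": [0.0, -0.0, 0.031], "hand": 1}, {"translation": [-0.012, -0.037, -0.0], "angular": [0.0, -0.0, 0.031], "hand": 1}, {"translation": [-0.013, -0.037, -0.0], "angular": [0.0, -0.0, 0.031], "hand": 1}]
```

Emit:
send_rows([
  {"translation":[-0.002,-0.039,0],"angular":[0,0,0.031],"hand":1},
  {"translation":[-0.004,-0.039,0],"angular":[0,0,0.031],"hand":1},
  {"translation":[-0.005,-0.038,0],"angular":[0,0,0.031],"hand":1},
  {"translation":[-0.006,-0.039,0],"angular":[0,0,0.031],"hand":1},
  {"translation":[-0.007,-0.038,-0.001],"angular":[0,0,0.031],"hand":1},
  {"translation":[-0.008,-0.038,0],"angular":[0,0,0.031],"hand":1},
  {"translation":[-0.009,-0.038,0],"angular":[0,0,0.031],"hand":1},
  {"translation":[-0.011,-0.037,0],"angular":[0,0,0.031],"hand":1},
  {"translation":[-0.012,-0.037,0],"angular":[0,0,0.031],"hand":1},
  {"translation":[-0.013,-0.037,0],"angular":[0,0,0.031],"hand":1},
])

```text
time: 20.9
eef_pos: [0.3932, 0.201, 0.1739]
ee_rot: [-3.141, 0.0, 0.119]
ft_force: [0.1, -0.1, 0.8]
gripper_width: 0.0131
grip_force: 58.7
```

Emit:
send_rows([
  {"translation":[0,0,0],"angular":[0,0,0],"hand":1},
  {"translation":[0,0,0],"angular":[0,0,0],"hand":1},
  {"translation":[0,0,0],"angular":[0,0,0],"hand":1},
  {"translation":[0,0,0],"angular":[0,0,0],"hand":1},
  {"translation":[0,0,0],"angular":[0,0,0],"hand":1},
])

```text
time: 21.4
eef_pos: [0.3951, 0.199, 0.1743]
ee_rot: [-3.142, -0.0, 0.119]
ft_force: [0.4, -0.1, 0.4]
gripper_width: 0.0129
grip_force: 58.7
```

```bash
python3 - <<'E'
from h import *
s=state();print(s['time'],s['eef_pos'],s['ee_rot'],s['joints'].round(2),s['gripper_width'],s['dq'].round(3))
im,d,c=snap('wrist','w9');snap('top','t9')
cv2.imwrite('pics/c9.png',cv2.resize(im[:,:,::-1],None,fx=1.55,fy=1.55,interpolation=2))
C=cloud('w9');m=(C[...,2]>.045)&(C[...,2]<.068)&(C[...,1]>.1)&(C[...,0]>.38)
n,l,st,_=cv2.connectedComponentsWithStats(m.astype(np.uint8));k=1+np.argmax(st[1:,4]);P=C[l==k]
r=cv2.minAreaRect(P[:,:2].astype(np.float32));print(st[k],r,np.median(P,0))
C=cloud('t9');m=(C[...,2]>.03)&(C[...,2]<.075);m[:,:120]=0;m[:,230:]=0;m[:210]=0;m[260:]=0
n,l,st,_=cv2.connectedComponentsWithStats(m.astype(np.uint8));k=1+np.argmax(st[1:,4]);P=C[l==k];print('top',st[k],cv2.minAreaRect(P[:,:2].astype(np.float32)))
E
```

```text
21.4 [0.39514868 0.19901536 0.17431552] [-3.14156297e+00 -3.81137020e-04  1.18990932e-01] [ 0.2  -0.1   1.96 -0.    1.28  1.65] 0.012942291982035989 [ 0.003 -0.002  0.002  0.001  0.001  0.001]
[   90    48   220    89 14896] ((0.4642223119735718, 0.24835434556007385), (0.07230495661497116, 0.1833420693874359), 7.300892353057861) [0.46561999 0.24788362 0.05538968]
top [ 131  225   86   35 1852] ((0.4657593071460724, 0.24416711926460266), (0.07202179729938507, 0.19351716339588165), 7.091506004333496)
```

View pics/c9.png

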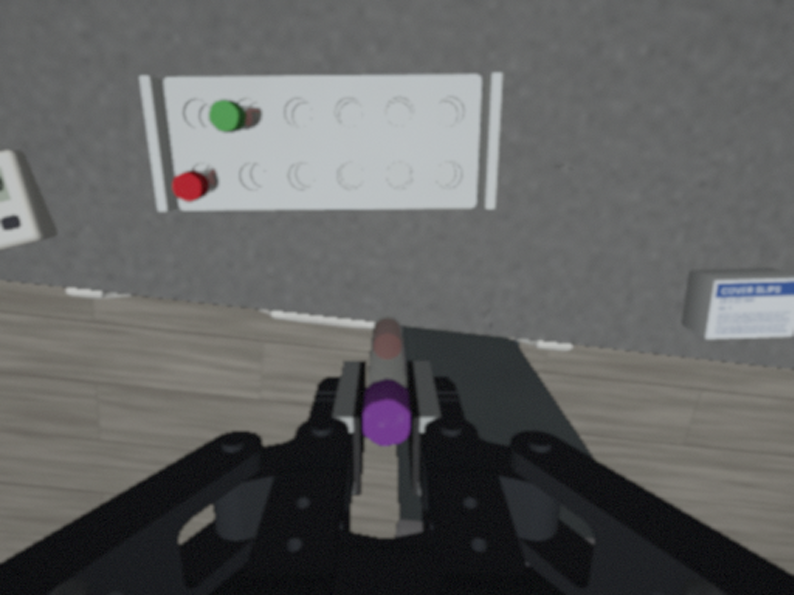

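```bash
python3 - <<'E'
from h import *
yaw=np.radians(7.1);ex=np.array([np.cos(yaw),np.sin(yaw)]);ey=np.array([-ex[1],ex[0]])
c=np.array([.4655,.2442])
f='w9'
def loc(p): d=(p[:2]-c)*1000; return np.round([d@ex,d@ey],1)
for n,x,y,z in [('h-42',399,175,.055),('h-14',350,175,.055),('h-70',448,175,.055),('t-42',399,111,.055),('t-14',349,111,.055),('t-70',450,111,.055),('wallR top',501,73,.062),('wallR bot',496,208,.062),('wallL top',141,76,.062),('wallL bot',158,211,.062)]:
    print(n,loc(pt(f,x/1.55,y/1.55,z)))
im=np.load('pics/w9.npz')['im'];g=cv2.cvtColor(im,cv2.COLOR_RGB2GRAY).astype(float)
# contour of rack (bright) in image
m=(g>165).astype(np.uint8);m[150:]=0
n,l,st,ce=cv2.connectedComponentsWithStats(m)
for k in range(1,n):
    if st[k,4]>60:
        cn=cv2.findContours((l==k).astype(np.uint8),0,2)[0][0];b=cv2.boxPoints(cv2.minAreaRect(cn))
        print(st[k],[loc(pt(f,*q,z=.055 if st[k,4]>3000 else .062)).tolist() for q in b])
# tube: cap in tool/world, and tube bottom (lower end) from wrist
s=state()
hsv=cv2.cvtColor(im,cv2.COLOR_RGB2HSV);mm=(hsv[...,0]>130)&(hsv[...,0]<165)&(hsv[...,1]>100)
C=cloud(f)
R0=Ro.from_euler('xyz',s['ee_rot']).as_matrix();T=(C-s['eef_pos'])@R0*1000
for v in range(205,260,6): print(v,[T[v,u].round(1).tolist() for u in (244,250,256)])
E
```

```text
h-42 [-17.7 -43.1]
h-14 [-17.6 -15. ]
h-70 [-17.8 -71.2]
t-42 [ 16.7 -43. ]
t-14 [ 16.9 -15.3]
t-70 [ 16.6 -71.2]
wallR top [ 34.9 -96.7]
wallR bot [-35.9 -98.3]
wallL top [34.2 94. ]
wallL bot [-36.7  94.6]
[314  47  10  88 508] [[-35.6, -91.7], [35.2, -91.8], [34.9, -96.7], [-35.9, -97.0]]
[ 90  49  17  87 495] [[34.1, 95.2], [34.7, 90.4], [-35.6, 89.8], [-36.3, 95.0]]
[  106    48   204    88 15822] [[34.7, 84.6], [35.3, -86.3], [-36.1, -90.5], [-36.9, 93.4]]
[  0  98  23  52 588] [[-4.0, 177.4], [-4.1, 158.6], [-47.8, 167.6], [-47.8, 187.3]]
205 [[-47.5, -6.2, 174.1], [3.6, 0.1, 25.8], [-47.4, 7.5, 174.0]]
211 [[3.0, -3.7, 16.1], [4.0, 0.0, 13.3], [1.8, 3.9, 19.3]]
217 [[3.3, -3.5, 4.8], [4.1, 0.0, 2.7], [2.4, 3.6, 7.2]]
223 [[2.7, -3.4, -3.0], [4.3, -0.0, -7.0], [2.5, 3.4, -2.6]]
229 [[3.3, -3.3, -13.1], [4.2, -0.1, -15.1], [3.1, 3.2, -12.7]]
235 [[3.5, -3.2, -21.2], [3.7, -0.1, -21.7], [3.1, 3.0, -20.5]]
241 [[3.3, -3.1, -28.0], [4.0, -0.1, -29.5], [3.6, 2.9, -28.6]]
247 [[5.2, -2.9, -38.3], [5.6, -0.1, -39.1], [5.2, 2.6, -38.4]]
253 [[5.5, -2.8, -44.9], [5.8, -0.2, -45.4], [4.9, 2.5, -43.6]]
259 [[4.9, -2.7, -49.1], [4.9, -0.2, -49.1], [4.4, 2.4, -48.1]]
```

```bash
cat >> h.py <<'E'
yw=np.radians(7.1);REX=np.array([np.cos(yw),np.sin(yw),0]);REY=np.array([-REX[1],REX[0],0]);RC=np.array([.4655,.2442,0])
def RK(x,y,z): return RC+(x*REX+y*REY)/1000+np.array([0,0,z/1000])
def rl(p): d=(np.asarray(p)-RC)*1000; return np.round([d@REX,d@REY,d[2]],1)
RD=Ro.from_euler('xyz',[np.pi,0,yw]).as_matrix()
E
python3 - <<'E'
from h import *
print(RK(-15.9,-43.2,110),rl(state()['eef_pos']))
rows(RK(-15.9,-43.2,110),RD,7,1)
E
```

```text
[0.45506151 0.199366   0.11      ] [-75.5 -35.9 174.4]
[{"translation": [0.009, 0.001, 0.009], "angular": [-0.0, -0.0, -0.001], "hand": 1}, {"translation": [0.008, 0.001, 0.009], "angular": [-0.0, -0.0, -0.001], "hand": 1}, {"translation": [0.009, 0.001, 0.01], "angular": [-0.0, -0.0, -0.001], "hand": 1}, {"translation": [0.008, 0.001, 0.009], "angular": [-0.0, -0.0, -0.001], "hand": 1}, {"translation": [0.009, 0.001, 0.009], "angular": [-0.0, -0.0, -0.001], "hand": 1}, {"translation": [0.008, 0.001, 0.009], "angular": [-0.0, -0.0, -0.001], "hand": 1}, {"translation": [0.009, 0.001, 0.009], "angular": [-0.0, -0.0, -0.001], "hand": 1}]
```

Emit:
send_rows([
  {"translation":[0.009,0.001,0.009],"angular":[0,0,-0.001],"hand":1},
  {"translation":[0.008,0.001,0.009],"angular":[0,0,-0.001],"hand":1},
  {"translation":[0.009,0.001,0.01],"angular":[0,0,-0.001],"hand":1},
  {"translation":[0.008,0.001,0.009],"angular":[0,0,-0.001],"hand":1},
  {"translation":[0.009,0.001,0.009],"angular":[0,0,-0.001],"hand":1},
  {"translation":[0.008,0.001,0.009],"angular":[0,0,0],"hand":1},
  {"translation":[0.009,0.001,0.009],"angular":[0,0,0],"hand":1},
  {"translation":[0,0,0],"angular":[0,0,0],"hand":1},
  {"translation":[0,0,0],"angular":[0,0,0],"hand":1},
  {"translation":[0,0,0],"angular":[0,0,0],"hand":1},
])

```text
time: 22.5
eef_pos: [0.455, 0.2004, 0.1107]
ee_rot: [-3.141, -0.001, 0.126]
ft_force: [-0.2, 0.1, -1.3]
gripper_width: 0.0126
grip_force: 58.7
```

```bash
python3 - <<'E'
from h import *
s=state();print(s['time'],rl(s['eef_pos']),s['ee_rot'],s['ft_force'])
snap('wrist','w10');C=cloud('w10');Q=((C-RC)@np.stack([REX,REY,[0,0,1]],1))*1000
A=Q[(abs(Q[...,2]-100)<50)&(abs(Q[...,0]+17)<12)&(abs(Q[...,1]+43)<12)&(Q[...,2]>74)&(Q[...,2]<105)]
print('tube lower part',len(A),A.min(0).round(1),np.median(A,0).round(1),A.max(0).round(1))
m=(abs(Q[...,2]-55)<5);A=Q[m];print('plate x',np.percentile(A[:,0],[.5,99.5]).round(1),'y',np.percentile(A[:,1],[.5,99.5]).round(1))
m=(abs(Q[...,2]-62.5)<3)&(abs(abs(Q[...,1])-94)<5);A=Q[m];print('walls',len(A),[np.percentile(A[A[:,1]*k>0][:,1],[2,50,98]).round(1).tolist() for k in(1,-1) if (A[:,1]*k>0).any()])
# hole below: low depth pixels in plate region
m=(Q[...,2]<48)&(Q[...,0]>-32)&(Q[...,0]<32)&(abs(Q[...,1])<84)&(Q[...,2]>0);print('holes px',m.sum())
rows(RK(-15.9,-43.2,60),RD,6,1)
E
```

```text
22.5 [-15.9 -42.2 110.7] [-3.14143691e+00 -7.05748303e-04  1.25777217e-01] [-0.17883459  0.08092428 -1.28796584]
tube lower part 223 [-17.6 -47.6  82.3] [-12.7 -41.4  95.1] [-11.5 -35.2 104.7]
plate x [-36.3  35.6] y [-91.4  90.1]
walls 1842 [[89.3, 91.7, 95.4], [-97.0, -93.8, -91.2]]
holes px 3148
[{"translation": [-0.0, 0.0, 0.008], "angular": [-0.0, -0.0, 0.0], "hand": 1}, {"translation": [-0.0, 0.0, 0.009], "angular": [-0.0, -0.0, 0.0], "hand": 1}, {"translation": [-0.0, 0.001, 0.008], "angular": [-0.0, -0.0, 0.0], "hand": 1}, {"translation": [-0.0, -0.0, 0.009], "angular": [-0.0, -0.0, 0.0], "hand": 1}, {"translation": [-0.0, -0.0, 0.008], "angular": [-0.0, -0.0, 0.0], "hand": 1}, {"translation": [-0.0, 0.0, 0.009], "angular": [-0.0, -0.0, 0.0], "hand": 1}]
```

Emit:
send_rows([
  {"translation":[0,0.0016,0],"angular":[0,0,0],"hand":1},
  {"translation":[0,0,0.006],"angular":[0,0,0],"hand":1},
  {"translation":[0,0,0.008],"angular":[0,0,0],"hand":1},
  {"translation":[0,0,0.006],"angular":[0,0,0],"hand":1},
  {"translation":[0,0,0.005],"angular":[0,0,0],"hand":1},
  {"translation":[0,0,0.005],"angular":[0,0,0],"hand":1},
  {"translation":[0,0,0],"angular":[0,0,0],"hand":1},
])

```text
time: 23.25
eef_pos: [0.4546, 0.1987, 0.0795]
ee_rot: [-3.142, 0.001, 0.126]
ft_force: [-0.1, -0.0, 1.0]
gripper_width: 0.0129
grip_force: 58.7
```

```bash
cat > st2.py <<'E'
from h import *
s=state();print(s['time'],rl(s['eef_pos']),s['ft_force'].round(2),s['ft_torque'].round(2),s['gripper_width'])
E
python3 st2.py
```

```text
23.25 [-16.5 -43.8  79.5] [-0.1  -0.01  0.99] [ 0.01  0.02 -0.06] 0.012942593803098234
```

Emit:
send_rows([
  {"translation":[0.0005,0,0.005],"angular":[0,0,0],"hand":1},
  {"translation":[0,0,0.006],"angular":[0,0,0],"hand":1},
  {"translation":[0,0,0.006],"angular":[0,0,0],"hand":1},
  {"translation":[0,0,0.006],"angular":[0,0,0],"hand":1},
  {"translation":[0,0,0.005],"angular":[0,0,0],"hand":1},
  {"translation":[0,0,0.003],"angular":[0,0,0],"hand":1},
  {"translation":[0,0,0],"angular":[0,0,0],"hand":1},
])

```text
time: 23.95
eef_pos: [0.4554, 0.1987, 0.0489]
ee_rot: [-3.142, 0.0, 0.126]
ft_force: [-0.2, 0.4, -0.0]
gripper_width: 0.013
grip_force: 58.7
```

```bash
python3 st2.py
```

```text
23.95 [-15.7 -43.9  48.9] [-0.23  0.4  -0.02] [-0.07  0.06  0.02] 0.012975256516645176
```

Emit:
send_rows([
  {"translation":[0,0,0.003],"angular":[0,0,0],"hand":1},
  {"translation":[0,0,0.002],"angular":[0,0,0],"hand":1},
  {"translation":[0,0,0.001],"angular":[0,0,0],"hand":1},
  {"translation":[0,0,0],"angular":[0,0,0],"hand":1},
  {"translation":[0,0,0],"angular":[0,0,0],"hand":1},
])

```text
time: 24.45
eef_pos: [0.4558, 0.1989, 0.0435]
ee_rot: [-3.141, -0.001, 0.126]
ft_force: [-0.2, -0.3, -0.6]
gripper_width: 0.0128
grip_force: 58.7
```

```bash
python3 st2.py
```

```text
24.45 [-15.2 -43.8  43.5] [-0.2  -0.34 -0.65] [-0.01 -0.01  0.01] 0.012760708680043703
```

Emit:
send_rows([
  {"translation":[-0.0005,0,0.001],"angular":[0,0,0],"hand":1},
  {"translation":[0,0,0.001],"angular":[0,0,0],"hand":1},
  {"translation":[0,0,0.001],"angular":[0,0,0],"hand":1},
  {"translation":[0,0,0],"angular":[0,0,0],"hand":1},
])

```text
time: 24.85
eef_pos: [0.4552, 0.1988, 0.0403]
ee_rot: [-3.141, -0.0, 0.126]
ft_force: [1.0, 0.7, -0.0]
gripper_width: 0.0126
grip_force: 58.7
```

```bash
python3 st2.py
```

```text
24.85 [-15.9 -43.8  40.3] [ 1.05  0.73 -0.01] [0.05 0.02 0.04] 0.012577488770611933
```

Emit:
send_rows([
  {"translation":[0,0,0],"angular":[0,0,0],"hand":0.4},
  {"translation":[0,0,0],"angular":[0,0,0],"hand":0.3},
  {"translation":[0,0,0],"angular":[0,0,0],"hand":0.2},
  {"translation":[0,0,0],"angular":[0,0,0],"hand":0.2},
  {"translation":[0,0,0],"angular":[0,0,0],"hand":0.2},
])

```text
time: 25.35
eef_pos: [0.4553, 0.1988, 0.0405]
ee_rot: [-3.141, -0.001, 0.126]
ft_force: [-0.8, -0.4, 0.1]
gripper_width: 0.0342
grip_force: 0.0
```

```bash
python3 st2.py
```

```text
25.35 [-15.7 -43.8  40.5] [-0.83 -0.4   0.08] [-0.02 -0.04 -0.03] 0.03422950761714357
```

Released; now straight up, then back away to check.

Emit:
send_rows([
  {"translation":[0,0,-0.008],"angular":[0,0,0],"hand":0.2},
  {"translation":[0,0,-0.015],"angular":[0,0,0],"hand":0.2},
  {"translation":[0,0,-0.02],"angular":[0,0,0],"hand":0.2},
  {"translation":[0,0,-0.025],"angular":[0,0,0],"hand":0.2},
  {"translation":[0,0,-0.025],"angular":[0,0,0],"hand":0.2},
  {"translation":[-0.01,0,-0.025],"angular":[0,0,0],"hand":0.2},
  {"translation":[-0.015,0,-0.01],"angular":[0,0,0],"hand":0.2},
  {"translation":[-0.02,0,0],"angular":[0,0,0],"hand":0.2},
  {"translation":[-0.015,0,0],"angular":[0,0,0],"hand":0.2},
  {"translation":[0,0,0],"angular":[0,0,0],"hand":0.2},
])

```text
time: 26.35
eef_pos: [0.3944, 0.1913, 0.1689]
ee_rot: [-3.141, -0.001, 0.126]
ft_force: [-0.0, 0.2, 0.8]
gripper_width: 0.0343
grip_force: 0.0
```

Emit:
send_rows([
  {"translation":[0,0,0],"angular":[0,0,0],"hand":0.2},
  {"translation":[0,0,0],"angular":[0,0,0],"hand":0.2},
  {"translation":[0,0,0],"angular":[0,0,0],"hand":0.2},
  {"translation":[0,0,0],"angular":[0,0,0],"hand":0.2},
])

```text
time: 26.75
eef_pos: [0.396, 0.1912, 0.1683]
ee_rot: [-3.141, -0.0, 0.126]
ft_force: [0.9, 0.1, 0.8]
gripper_width: 0.0341
grip_force: 0.0
```

```bash
python3 st2.py; python3 - <<'E'
from h import *
snap('wrist','w11');snap('top','t11');snap('scene','s11')
M=np.stack([REX,REY,[0,0,1]],1)
for f in('w11','t11'):
    q=np.load(f'pics/{f}.npz');Q=((cloud(f)-RC)@M)*1000;hsv=cv2.cvtColor(q['im'],cv2.COLOR_RGB2HSV)
    for n,lo,hi in(('purple',130,165),('green',45,80),('red',172,180)):
        m=(hsv[...,0]>lo)&(hsv[...,0]<=hi)&(hsv[...,1]>110)&(abs(Q[...,0])<50)&(abs(Q[...,1])<100)&(Q[...,2]>60)
        A=Q[m];print(f,n,m.sum(),np.median(A,0).round(1) if len(A) else '',np.percentile(A[:,2],95).round(1) if len(A) else '')
C=cloud('t11');m=(C[...,2]>.03)&(C[...,2]<.075);m[:,:120]=0;m[:,230:]=0;m[:210]=0;m[260:]=0
n,l,st,_=cv2.connectedComponentsWithStats(m.astype(np.uint8));k=1+np.argmax(st[1:,4]);P=C[l==k];print('rack',st[k],cv2.minAreaRect(P[:,:2].astype(np.float32)))
# bottle move
a,b=np.load('pics/t0.npz')['im'].astype(int),np.load('pics/t11.npz')['im'].astype(int)
print('bottle diff',abs(a-b)[155:200,175:215].mean(), 'rack diff',abs(a-b)[215:262,125:230].mean())
Q=(cloud('t11')-O)@RS*1000
A=Q[(Q[...,2]>250)&(abs(Q[...,1])<105)&(Q[...,0]>40)&(Q[...,0]<220)];print('hood top pts x,z',len(A),np.percentile(A,[2,50,98],axis=0).round(0).tolist())
Q=(cloud('s11')-O)@RS*1000
A=Q[(Q[...,2]>130)&(Q[...,2]<320)&(abs(Q[...,1])<100)&(Q[...,0]>40)&(Q[...,0]<220)];k=np.polyfit(A[:,2],A[:,0],1);print('scene hood',len(A),np.percentile(A,[2,50,98],axis=0).round(0).tolist(),k)
E
```

```text
26.75 [-75.5 -44.  168.3] [0.86 0.06 0.76] [ 0.02  0.03 -0.01] 0.034053338865978194
w11 purple 228 [-13.7 -40.1  90. ] 91.0
w11 green 307 [12.6 41.3 89.8] 91.2
w11 red 348 [-20.6  64.1  89.7] 91.0
t11 purple 23 [-12.2 -41.7  89.9] 92.1
t11 green 21 [14.  40.8 88.8] 90.8
t11 red 14 [-17.6  63.1  89.6] 523.9
rack [ 131  225   86   35 1823] ((0.46592915058135986, 0.24416124820709229), (0.07224815338850021, 0.19354218244552612), 7.051986217498779)
bottle diff 5.296111111111111 rack diff 19.489159067882472
hood top pts x,z 6796 [[41.0, -94.0, 285.0], [60.0, 70.0, 714.0], [164.0, 104.0, 722.0]]
scene hood 879 [[121.0, -100.0, 134.0], [146.0, -68.0, 226.0], [164.0, 99.0, 314.0]] [-1.07164413e-01  1.69437274e+02]
```

```bash
python3 -c "
from station import *
print(finish_job())"
```

```text
the job is handed in; nothing more can be done
None
```

The job is handed in at 27 s: the catch was pressed aside and the hood is fully open. The tube from the block stands seated in the rack's free place (-17, -42), and the rack, its other tubes and the brown bottle show no movement in the last images.

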